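# File a new glaze test tile and set the follower

### The arm

A 6-joint arm with a two-finger parallel gripper is mounted at the origin on a cart in front of the work surface, level with it; the furniture and walls round the work are solid. World frame = base frame: x ahead of the robot, y to its left, z up, the work surface at z = 0. Lengths are in m, angles in rad, forces in N, time in s.
With the tool pointing down it reaches from about 0.225 to 0.725 m from the base axis. Payload 3.1 kg.
Tool frame: the origin (TCP) lies at the very end of the fingers, on their centre line; the grasp point (between the pads) lies 19 mm behind it; y points along the fingers, z is the direction in which the jaws open and shut, and the axes are right-handed (so a half turn about y gives the same grasp; the last joint's range is limited). The gripper opens to 85 mm and grips with 20 to 120 N. Pads are 22 mm wide; open, the fingers measure 114 mm over their backs; the gripper's body (76 mm by 85 mm) begins 54 mm behind the grasp point. The pads swing forward as they close: fully open they stand 13 mm farther back than shut.
Start: joints at [-1.378, 0.048, 0.099, 1.622, 0, 1.443], TCP at [0.166, -0.498, 0.231] pointing down, gripper open.
Joint ranges: [-2.91, 2.91], [-0.99, 1.94], [-1.21, 1.42], [-2.12, 2.29], [-1.49, 1.47], [-3.14, 3.14]. Speed limits (rad/s): [2.79, 2.79, 3.14, 3.14, 3.14, 3.14].

### API

Orientations are given as a 3x3 rotation matrix whose columns are the frame's x, y, z axes.
In Python, from cell import state, snapshot, sign_off, recognise, outline_of, place_of gives the robot as it stands.
- The arm moves only by the tool play_rows, never from a script. Its argument "steps" is a list of rows, each an object of numbers: "tx", "ty", "tz": the shift along the tool's x, y, z as a fraction of full scale; "turn": the turn about the tool's y as a fraction of full scale; "hand": the opening, from 0 (shut) to 1 (fully open). In form: [{"tx": .., "ty": .., "tz": .., "turn": .., "hand": ..}, ...]. A call has 1 to 20 rows; each row shifts and turns the commanded pose from where the row before left it, along the tool's axes as they then stand; what a row does not reach is not made up. Full scale, the value 1, is 40 cm for a shift and 60 degrees for a turn. A row lasts 1/12 s, in which the tool goes at most 41.7 mm and 7.16 degrees, less where a joint would pass 70% of its speed; a pose out of reach is approached as far as the arm can. A call with a number of a shift or a turn outside -1 to 1 is refused whole. A call with a gripper value outside its range is refused whole. The fingers move at their own pace and stop on an object; "newtons" is the grip in N (left out, the last holds). Time passes only in rows, so rows that do not move let the fingers close. It gives the time, the measured TCP pose, the force and the opening at its end, in the units of the state.
- state(): the state, without advancing time (a new reading comes with each control period).
- snapshot(name): name is "scene" or "top" or "wrist"; returns a dict with "frame" (384x512x3 uint8, red, green, blue), "vertical_fov" (degrees; the focal length in pixels is half the picture's height over the tangent of half this angle, whatever the lens; pixels are square), "cx", "cy" (the principal point, pixels), "k1" (the pictures are not rectified: a ray, as slopes to the right and down, at radius r is drawn at 1 + k1 r^2 times it, then the intrinsics apply), "rvec" (rotation vector, rad) and "tvec" (3), from world to camera coordinates, as OpenCV has them; the wrist camera has in their place "mount" (4x4, takes a point from camera to tool coordinates, whose origin is the TCP and whose axes are the tool frame's). Camera axes: x right, y down, z forward; pixel columns grow to the right and rows downward; lengths in m; the calibration is good to about 2 mm. A picture is of the moment at which its call begins: read the wrist's pose just before it. There is no depth.
- sign_off(): hands the job in, once; it reports no verdict.
Trained networks look in a picture, given as the dict that the camera call returned (one of the last four; its "shot" number tells which), for a name from the list of things; names that differ only in an ending like _2 or _b are one class to them, and where a whole thing is asked for, a point or a joint stands for the part that bears it (a point fixed in the world has none). Each returns a list of dicts, best first, with "score" (0 to 1); they miss things now and then, are a little off and sometimes report something else, mostly with a low value. They report only what shows in the picture. A call takes as long as a camera call. They do not tell look-alikes from the thing itself.
- recognise(picture, thing): "centre" ([x, y, z] in m, in the coordinates of the camera as it stood for that picture, good to about 4 mm: the middle of the surface that is visible of it).
- outline_of(picture, thing): "mask" (384x512 bool, what is visible of it).
- place_of(picture, thing): "centre" ([x, y, z] in m, in the coordinates of the camera as it stood for that picture, good to about 4 mm: a listed point, or the origin of a listed thing).
The state is a dict: "time": time; "q": joint angles; "dq": joint speeds; "joint_torque": joint torques, N m; "eef_pos": TCP position; "ee_rot": TCP orientation; "ft_force": force on the tool from outside, world axes, zero at the start; "ft_torque": the same for the moment, N m; "gripper_width": finger opening in m.
Only numpy, scipy, OpenCV 4.12 (cv2) and the standard library are available. Lean on these libraries where they do the work, as an engineer would, in place of code of your own. Each camera call takes 0.05 s, during which the arm holds its last target. There are 200 camera calls.

### The job

Stand the loose test tile in the tile file, in front of the row and facing the same way (foot towards the follower). Then slide the follower up the track until the row is packed snug against the rear stop, pressing only gently so that nothing chips, and draw the follower back about 5 mm so that the tiles have a little play. Leave all the tiles upright and do not disturb the things round about.

Things in the scene. Friction and masses are not known exactly. Their poses are not given: they have to be found in the camera images.
- tile_file: The tile file: a fixed, long, narrow wooden tray like a card-index drawer, 326 x 58 mm outside, side walls 8 mm thick with tops 18 mm above the table. Origin on the table under file_floor; x runs along the track towards the rear stop. It carries the follower (near end), the tiles, and the rear stop: a wooden block in the channel with a brass thumbscrew.
- file_floor (a point): Point on the file's inside floor, 6 mm above the table, on the middle line; x along the track towards the rear stop, z up. The channel reaches 21 mm to either side (y) and from x -160 to +150 mm. The rear stop is clamped by hand: its face stands anywhere from x +90 to +130 mm, is not measured and does not move. The row stands loosely before it, gaps unknown.
- follower: The follower, a wooden saddle astride the side walls, 68 mm wide, 30 mm long, 25.5 mm high without its grip; it slides only along the file's x, its plate_face from about 112 mm before file_floor to 37 mm past it, and stays where it is left (drag about 1.5 N). Origin on the table under plate_face; x along the track towards the tiles.
- follower_grip (a point): Middle of the upright dark-wood finger grip on the follower, 57 mm above the table: 18 mm wide (y, across the track), 26 mm long (x, along it), from 25 to 72 mm above the table. x along the track towards the tiles, z up.
- plate_face (a point): Front face of the follower's thin wooden plate as it stands unpressed, on the middle line, 21 mm above the table, 31 mm ahead (x) of follower_grip. The plate is 38 mm wide and reaches from 7 to 39 mm above the table. Two coil springs carry it: it gives 1 mm for every 8 N, at most 6 mm. x along the track towards the tiles.
- new_tile_center (a point): Centre, half-way up, of the new tile, standing loose on the table, right of the file: an L-shaped glazed test tile, 30 mm deep (x), 38 wide (y), 50 tall (z up), about 35 g. Its upright slab, 8 mm thick, is its back (x +7 to +15 mm from here); its foot, 8 mm high, reaches forward to the toe at x -15 mm. 
- front_tile_center (a point): Centre, half-way up, of the front tile of the filed row (nearest the follower): an L-shaped glazed test tile, 30 mm deep (x), 38 wide (y), 59 tall (z up), about 35 g. Its upright slab, 8 mm thick, is its back (x +7 to +15 mm from here); its foot, 8 mm high, reaches forward to the toe at x -15 mm. 
- middle_tile_center (a point): Centre, half-way up, of the middle tile of the row in the file: an L-shaped glazed test tile, 30 mm deep (x), 38 wide (y), 56 tall (z up), about 35 g. Its upright slab, 8 mm thick, is its back (x +7 to +15 mm from here); its foot, 8 mm high, reaches forward to the toe at x -15 mm. 
- rear_tile_center (a point): Centre, half-way up, of the rear tile of the filed row (nearest the rear stop): an L-shaped glazed test tile, 30 mm deep (x), 38 wide (y), 59 tall (z up), about 35 g. Its upright slab, 8 mm thick, is its back (x +7 to +15 mm from here); its foot, 8 mm high, reaches forward to the toe at x -15 mm. Sliding four tiles takes 1 to 2 N; snug is 3 N or more at the plate; 12 N chips them.
- glaze_jar: Bystander: glaze jar with a dark screw lid, 58 mm across, 74 mm tall; origin at the middle of its underside. To be left alone.
- bisque_cup: Bystander: unglazed pale tumbler, 65 mm across, 67 mm tall; origin at the middle of its underside. To be left alone.
- box_of_cones: Bystander: card box 46 x 92 x 34 mm lying to the left of the file; origin at the middle of its underside. To be left alone.
Things that resemble listed ones, but are neither listed nor needed, are in the scene too. Leave any pink or purple look-alike of the part that bears rear_tile_center alone.

How it is judged:
By the outcome, as a careful person would: the job done as asked, in the order asked, and still so for the second after the job is handed in, with the robot touching nothing.
It also fails if it takes over 56 s, if anything falls off the work surface, if the arm or the gripper's body presses on something with over 40 N, if the wrist force passes 120 N, or if a joint passes its speed limit or range.

## Working session

There is one attempt and no reset: what is moved stays moved. The work goes in short steps, Python scripts to look and compute and a tool call to move; the robot and the scene stay as the last step left them, time stands still between calls to the robot, and variables do not carry over. Pictures are saved under pics/ and viewed, about 8 in all and at most 12, crops included, and the job is handed in when it is done.

Besides the shell and the picture viewer there is one more tool, called after "Request:" as name([rows], argument=value, ...), one row to a line, values as JSON. play_rows: Moves the arm, as the interface text tells. Shift numbers are shares of 40 cm and turn numbers shares of 60 degrees, none past 1 either way. Its arguments: {"type":"object","properties":{"steps":{"type":"array","items":{"type":"object","properties":{"tx":{"type":"number"},"ty":{"type":"number"},"tz":{"type":"number"},"turn":{"type":"number"},"hand":{"type":"number"}}}},"newtons":{"type":"number"}},"required":["steps"]}

```bash
mkdir -p pics
cat > h.py <<'E'
import numpy as np, cv2
from cell import *
def K(p):
    f=384/2/np.tan(np.radians(p["vertical_fov"])/2); return f
def ext(p,st=None):
    # returns R,t camera->world
    if "mount" in p:
        M=np.array(p["mount"]); R=np.array(st["ee_rot"]); 
        return R@M[:3,:3], R@M[:3,3]+np.array(st["eef_pos"])
    Rw=cv2.Rodrigues(np.array(p["rvec"],float))[0]; t=np.array(p["tvec"],float).ravel()
    return Rw.T,-Rw.T@t
def proj(p,X,st=None):
    R,t=ext(p,st); c=(np.atleast_2d(X)-t)@R; s=c[:,:2]/c[:,2:]
    s=s*(1+p["k1"]*(s**2).sum(1,keepdims=True)); return s*K(p)+[p["cx"],p["cy"]]
def ray(p,uv,st=None):
    R,t=ext(p,st); d=(np.atleast_2d(uv).astype(float)-[p["cx"],p["cy"]])/K(p); s=d.copy()
    for _ in range(20): s=d/(1+p["k1"]*(s**2).sum(1,keepdims=True))
    return t,np.c_[s,np.ones(len(s))]@R.T
def at_z(p,uv,z,st=None):
    t,d=ray(p,uv,st); return t+d*((z-t[2])/d[:,2:])
def world(p,c,st=None):
    R,t=ext(p,st); return R@np.array(c)+t
def save(p,name,crop=None,s=1):
    im=p["frame"][:,:,::-1]
    if crop: im=im[crop[1]:crop[3],crop[0]:crop[2]]
    cv2.imwrite("pics/"+name,cv2.resize(np.ascontiguousarray(im),None,fx=s,fy=s,interpolation=cv2.INTER_CUBIC))
E
python3 - <<'E'
from h import *
np.set_printoptions(precision=4,suppress=True)
s=state();print(s["time"],s["eef_pos"],s["ee_rot"],s["ft_force"],s["gripper_width"])
a=snapshot("scene");b=snapshot("top")
cv2.imwrite("pics/a.png",np.hstack([a["frame"],b["frame"]])[:,:,::-1][:, :])
im=cv2.imread("pics/a.png");cv2.imwrite("pics/a.png",np.vstack([im[:,:512],im[:,512:]])[:, :]) if 0 else cv2.imwrite("pics/a.png",cv2.resize(im,(800,300)))
save(b,"top.png",None,1.5)
for n in "tile_file file_floor follower follower_grip plate_face new_tile_center front_tile_center middle_tile_center rear_tile_center glaze_jar bisque_cup box_of_cones".split():
  for nm,p in(("s",a),("t",b)):
    for r in place_of(p,n)[:5]:
      w=world(p,r["centre"]);print(n,nm,round(r["score"],2),w,proj(p,w)[0].round())
E
```

```text
0.0 [ 0.1654 -0.4976  0.2301] [[-0.949  -0.0004  0.3154]
 [-0.3154  0.0023 -0.949 ]
 [-0.0003 -1.     -0.0023]] [ 0.1557  0.3989 -0.4117] 0.08516436899948689
tile_file s 0.96 [ 0.5786  0.0407 -0.0042] [258. 230.]
tile_file t 0.88 [0.5728 0.0374 0.0003] [245. 215.]
file_floor s 0.86 [0.5761 0.0406 0.0036] [259. 228.]
file_floor s 0.74 [0.4506 0.0702 0.0552] [289. 246.]
file_floor t 0.71 [0.5797 0.0425 0.0042] [243. 212.]
follower s 0.78 [0.4809 0.0625 0.0005] [281. 252.]
follower t 0.62 [ 0.4795  0.0619 -0.0026] [236. 245.]
follower t 0.21 [0.5761 0.0417 0.0035] [243. 213.]
follower_grip s 0.76 [0.4487 0.074  0.0564] [289. 247.]
follower_grip s 0.51 [0.6116 0.2444 0.0008] [193. 268.]
follower_grip s 0.18 [0.6423 0.0273 0.0349] [244. 206.]
follower_grip t 0.69 [0.4491 0.0695 0.0584] [232. 254.]
follower_grip t 0.24 [0.6404 0.0263 0.0387] [248. 191.]
plate_face s 0.95 [0.4792 0.06   0.0193] [282. 247.]
plate_face t 0.49 [0.4735 0.0631 0.0179] [235. 247.]
new_tile_center s 0.45 [ 0.556  -0.3115  0.0275] [340. 162.]
new_tile_center t 0.43 [ 0.5613 -0.3074  0.0253] [357. 218.]
new_tile_cen
[... 592 characters left out ...]
206.]
rear_tile_center s 0.58 [ 0.6455 -0.1179  0.0305] [277. 180.]
rear_tile_center s 0.5 [ 0.5378 -0.0781  0.0253] [298. 206.]
rear_tile_center t 0.5 [ 0.6388 -0.1172  0.0226] [295. 193.]
rear_tile_center t 0.49 [ 0.5353 -0.0767  0.0277] [282. 226.]
rear_tile_center t 0.44 [0.6433 0.0251 0.0348] [249. 190.]
glaze_jar s 0.63 [ 0.6848 -0.294  -0.0032] [303. 156.]
glaze_jar t 0.73 [ 0.6039  0.2413 -0.0034] [179. 204.]
glaze_jar t 0.58 [ 0.6851 -0.2921 -0.0006] [349. 180.]
bisque_cup s 0.96 [ 0.7679 -0.1874  0.0004] [261. 160.]
bisque_cup t 0.83 [ 0.7627 -0.1851  0.0007] [315. 156.]
box_of_cones s 0.58 [0.6104 0.2473 0.0015] [193. 269.]
box_of_cones t 0.92 [ 0.604   0.2437 -0.0029] [179. 204.]
```

Run:
```python
import cv2,numpy as np
from h import *
a=snapshot("scene");b=snapshot("top")
x=cv2.resize(a["frame"][120:310,150:410],(800,585),interpolation=cv2.INTER_CUBIC);cv2.imwrite("pics/s1.png",x[:,:,::-1])
x=cv2.resize(b["frame"][140:290,160:380],(800,545),interpolation=cv2.INTER_CUBIC);cv2.imwrite("pics/t1.png",x[:,:,::-1])
```

```text
(no output)
```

View pics/s1.png

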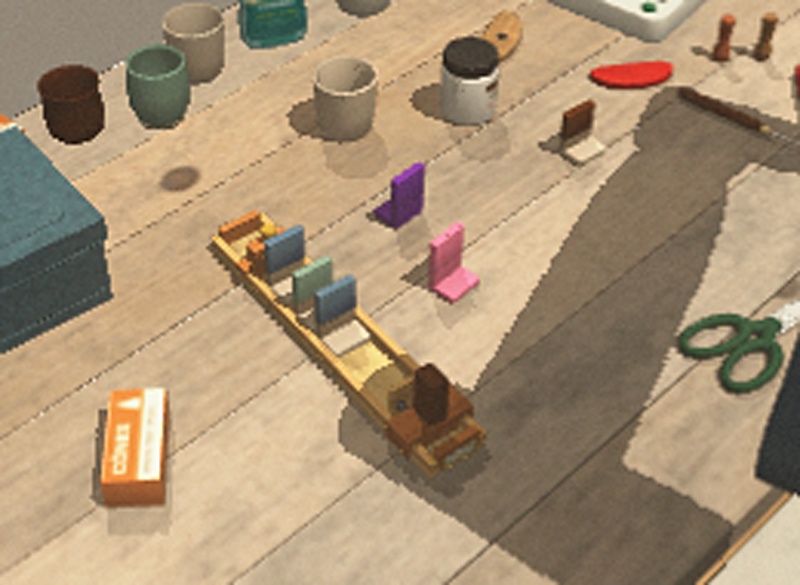

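View pics/t1.png

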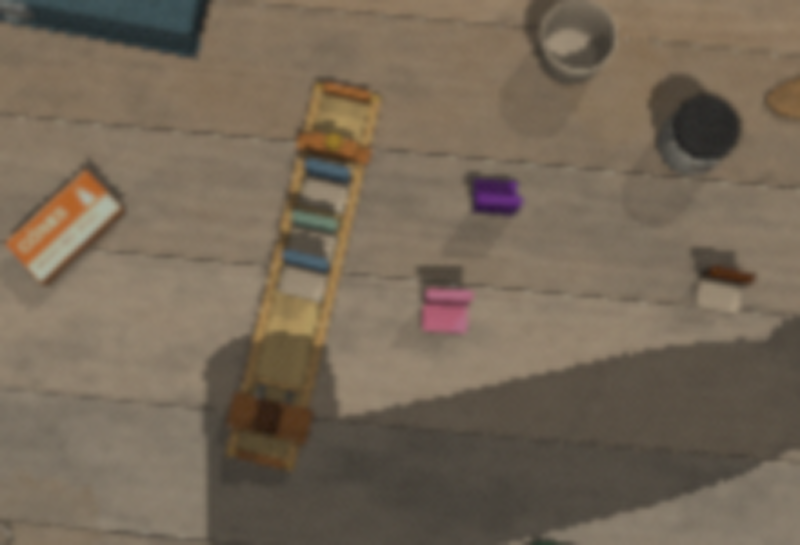

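The new tile is the brown-slab, pale-foot one at crop px (580,130) in the scene view and (725,285) in the top view. The look-alikes are the pink one (450,262 / 445,310) and the purple one (402,195 / 495,195), both to be left alone. I'll move above the new tile for the close look.

Request:
play_rows([
  {"tx": -0.086,"tz": -0.0125,"hand": 1},
  {"tx": -0.086,"tz": -0.0125},
  {"tx": -0.086,"tz": -0.0125},
  {"tx": -0.086,"tz": -0.0125},
  {"tx": -0.086,"tz": -0.0125},
  {"tx": -0.086,"tz": -0.0125},
  {"tx": -0.086,"tz": -0.0125},
  {"tx": -0.086,"tz": -0.0125},
  {"tx": -0.086,"tz": -0.0125},
  {"tx": -0.086,"tz": -0.0125},
  {"tx": -0.086,"tz": -0.0125},
  {"tx": -0.086,"tz": -0.0125},
  {"turn": 0.118},
  {"turn": 0.118},
  {"turn": 0.118},
  {"turn": 0.118},
  {},
])

```text
invalid input
```

```bash
cat > w.py <<'E'
from h import *
import sys
np.set_printoptions(precision=4,suppress=True)
s=state();p=snapshot("wrist")
print(s["time"],s["eef_pos"],np.array(s["ee_rot"])[:,2],s["ft_force"],s["gripper_width"])
np.save("rot.npy",s["ee_rot"])
for n in sys.argv[2:]:
    for r in place_of(p,n)[:4]:
        w=world(p,r["centre"],s);print(n,round(r["score"],2),w,proj(p,w,s)[0].round())
save(p,sys.argv[1]+".png",None,1.5)
import pickle;pickle.dump((p,s),open(sys.argv[1]+".pkl","wb"))
E
python3 w.py w1 new_tile_center
```

```text
1.4 [ 0.1655 -0.4982  0.2313] [ 0.3153 -0.949  -0.    ] [ 0.4478 -0.5583 -0.8156] 0.08536031942477484
```

View pics/w1.png

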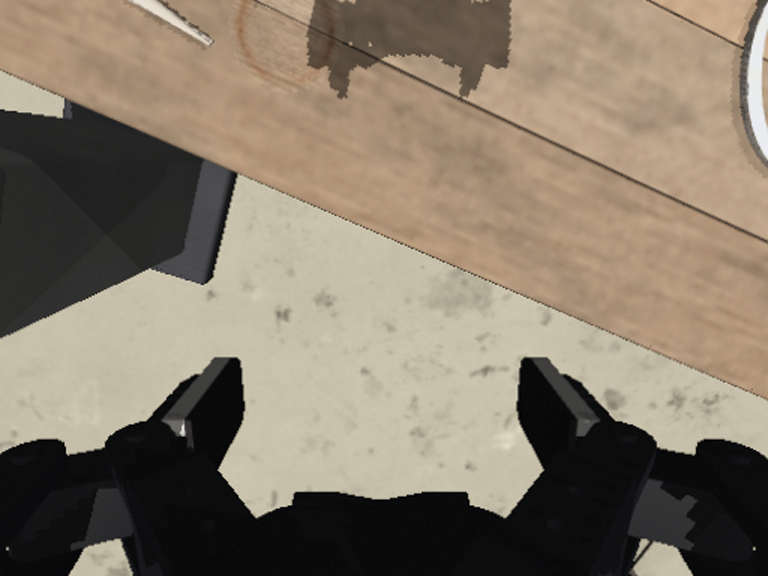

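The wrist view shows only the table edge and fingers because the call was refused. I'll resend it with every field filled in.

Request:
play_rows([
  {"tx": -0.086,"ty": 0,"tz": -0.0166,"turn": 0,"hand": 1},
  {"tx": -0.086,"ty": 0,"tz": -0.0166,"turn": 0,"hand": 1},
  {"tx": -0.086,"ty": 0,"tz": -0.0166,"turn": 0,"hand": 1},
  {"tx": -0.086,"ty": 0,"tz": -0.0166,"turn": 0,"hand": 1},
  {"tx": -0.086,"ty": 0,"tz": -0.0166,"turn": 0,"hand": 1},
  {"tx": -0.086,"ty": 0,"tz": -0.0166,"turn": 0,"hand": 1},
  {"tx": -0.086,"ty": 0,"tz": -0.0166,"turn": 0,"hand": 1},
  {"tx": -0.086,"ty": 0,"tz": -0.0166,"turn": 0,"hand": 1},
  {"tx": -0.086,"ty": 0,"tz": -0.0166,"turn": 0,"hand": 1},
  {"tx": -0.086,"ty": 0,"tz": -0.0166,"turn": 0,"hand": 1},
  {"tx": -0.086,"ty": 0,"tz": -0.0166,"turn": 0,"hand": 1},
  {"tx": 0,"ty": 0,"tz": 0,"turn": 0.118,"hand": 1},
  {"tx": 0,"ty": 0,"tz": 0,"turn": 0.118,"hand": 1},
  {"tx": 0,"ty": 0,"tz": 0,"turn": 0.118,"hand": 1},
  {"tx": 0,"ty": 0,"tz": 0,"turn": 0.118,"hand": 1},
  {"tx": 0,"ty": 0,"tz": 0,"turn": 0,"hand": 1},
], newtons=25)

```text
time: 2.83
eef_pos: [0.5018, -0.3094, 0.2312]
ee_rot: [[-0.985, -0.0, -0.174], [0.174, 0.0, -0.985], [0.0, -1.0, -0.0]]
ft_force: [-0.6, -0.5, 0.2]
gripper_width: 0.0855
```

```bash
python3 w.py w2 new_tile_center rear_tile_center
```

```text
2.8333 [ 0.5018 -0.3094  0.2312] [-0.1742 -0.9847 -0.0001] [-0.5619 -0.4916  0.2031] 0.08549392400677976
rear_tile_center 0.79 [ 0.6392 -0.1219  0.0252] [55. 71.]
rear_tile_center 0.66 [ 0.54   -0.078   0.0285] [ 47. 170.]
```

View pics/w2.png

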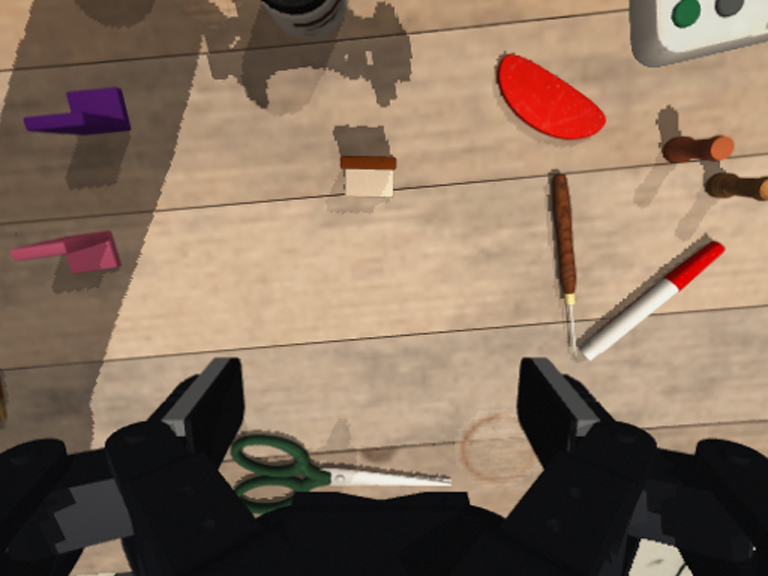

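The tile is seen in px (341–396, 156–196), the brown slab to the rear and the pale foot towards the robot. The pink and purple look-alikes are far to the left. Next I extract its edges.

Run:
```python
from h import *
import pickle
np.set_printoptions(precision=4,suppress=True)
p,s=pickle.load(open("w2.pkl","rb"))
hsv=cv2.cvtColor(p["frame"],cv2.COLOR_RGB2HSV)
x0,y0=215,95
c=p["frame"][y0:y0+45,x0:x0+60].astype(int)
m=((c[:,:,0]-c[:,:,2]>60)&(c[:,:,0]<175)).astype(np.uint8)
n,l,st,ce=cv2.connectedComponentsWithStats(m);k=1+np.argmax(st[1:,4]);print(st[k])
r=cv2.minAreaRect(np.argwhere(l==k)[:,::-1].astype(np.float32)+[x0,y0]) if 0 else cv2.minAreaRect((np.argwhere(l==k)[:,::-1]+[x0,y0]).astype(np.float32))
b=cv2.boxPoints(r);print(b)
W=at_z(p,b,0.05,s);print(W)
for a in range(4):
  d=W[(a+1)%4]-W[a];print(np.linalg.norm(d),np.degrees(np.arctan2(d[1],d[0])))
for v in range(0,45,1):print(v+y0,c[v,28],end=";")
print(at_z(p,[[246,130]],0.008,s))
save(p,"w2c.png",(205,85,285,145),8)
```

```text
[ 12   9  37  10 303]
[[227. 104.]
 [263. 104.]
 [263. 113.]
 [227. 113.]]
[[ 0.5753 -0.296   0.05  ]
 [ 0.5688 -0.332   0.05  ]
 [ 0.5601 -0.3305  0.05  ]
 [ 0.5666 -0.2942  0.05  ]]
0.03660997385837239 -100.09372735083329
0.008848069909077919 170.39099142864063
0.03690177968003946 79.90434664208213
0.00884917270176081 -11.498571888624127
95 [104  85  68];96 [104  85  69];97 [104  86  70];98 [104  85  68];99 [104  86  69];100 [103  84  69];101 [103  84  69];102 [103  85  69];103 [100  80  64];104 [74 40 20];105 [99 42 11];106 [102  44  11];107 [103  44  11];108 [104  44  10];109 [106  46  11];110 [107  46  10];111 [108  46  12];112 [108  68  45];113 [219 191 159];114 [220 191 158];115 [219 191 157];116 [219 190 157];117 [219 190 157];118 [219 191 157];119 [218 189 156];120 [219 190 157];121 [219 190 158];122 [220 191 157];123 [219 190 156];124 [221 192 159];125 [221 192 157];126 [221 193 159];127 [223 194 161];128 [225 196 161];129 [225 196 162];130 [216 187 154];131 [182 152 124];132 [187 158 127];133 [190 161 129];134 [192 161 132];135 [195 165 136];136 [194 165 136];137 [188 160 131];138 [183 155 127];139 [178 151 125];[[ 0.5434 -0.3087  0.008 ]]
```

View pics/w2c.png

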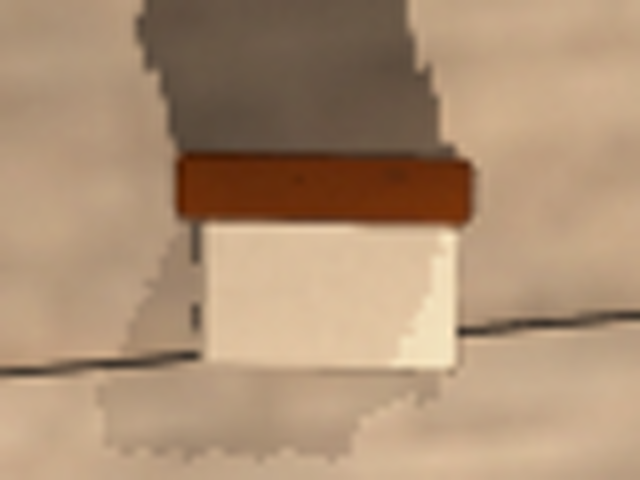

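Request:
play_rows([
  {"tx": -0.0824,"ty": 0,"tz": -0.0098,"turn": 0,"hand": 1},
  {"tx": -0.0824,"ty": 0,"tz": -0.0098,"turn": 0.023,"hand": 1},
  {"tx": 0,"ty": 0.0888,"tz": 0,"turn": 0,"hand": 1},
  {"tx": 0,"ty": 0.0888,"tz": 0,"turn": 0,"hand": 1},
  {"tx": 0,"ty": 0.0888,"tz": 0,"turn": 0,"hand": 0.8},
  {"tx": 0,"ty": 0.0888,"tz": 0,"turn": 0,"hand": 0.8},
  {"tx": 0,"ty": 0.0888,"tz": 0,"turn": 0,"hand": 0.8},
  {"tx": 0,"ty": 0.0888,"tz": 0,"turn": 0,"hand": 0.8},
  {"tx": 0,"ty": 0,"tz": 0,"turn": 0,"hand": 0.8},
])

```text
time: 3.73
eef_pos: [0.5615, -0.3091, 0.0081]
ee_rot: [[-0.981, -0.014, -0.195], [0.195, 0.01, -0.981], [0.016, -1.0, -0.007]]
ft_force: [-1.3, 1.6, -2.0]
gripper_width: 0.0683
```

```bash
python3 w.py w3
```

```text
3.7333 [ 0.5615 -0.3091  0.0081] [-0.1947 -0.9808 -0.0069] [-1.3375  1.613  -1.9822] 0.06828038386072333
```

View pics/w3.png

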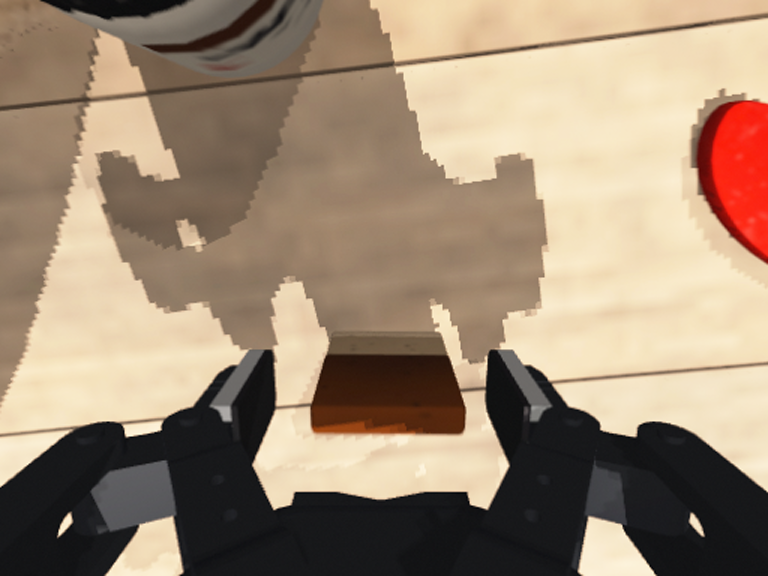

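The slab stands centred between the open pads (px 312–465, 355–430), nothing touched. The pose reads off target, so I'll let it settle first.

Request:
play_rows([
  {"tx": 0,"ty": 0,"tz": 0,"turn": 0,"hand": 0.8},
  {"tx": 0,"ty": 0,"tz": 0,"turn": 0,"hand": 0.8},
  {"tx": 0,"ty": 0,"tz": 0,"turn": 0,"hand": 0.8},
])

```text
time: 4.03
eef_pos: [0.5704, -0.3151, 0.0225]
ee_rot: [[-0.981, 0.006, -0.196], [0.196, -0.004, -0.981], [-0.007, -1.0, 0.003]]
ft_force: [-0.1, -0.5, 0.5]
gripper_width: 0.0685
```

Request:
play_rows([
  {"tx": 0,"ty": 0,"tz": 0,"turn": 0,"hand": 0.8},
  {"tx": 0,"ty": 0,"tz": 0,"turn": 0,"hand": 0.7},
  {"tx": 0,"ty": 0,"tz": 0,"turn": 0,"hand": 0.6},
  {"tx": 0,"ty": 0,"tz": 0,"turn": 0,"hand": 0.5},
  {"tx": 0,"ty": 0,"tz": 0,"turn": 0,"hand": 0.4},
  {"tx": 0,"ty": 0,"tz": 0,"turn": 0,"hand": 0.3},
  {"tx": 0,"ty": 0,"tz": 0,"turn": 0,"hand": 0.3},
  {"tx": 0,"ty": 0,"tz": 0,"turn": 0,"hand": 0.3},
])

```text
time: 4.7
eef_pos: [0.5683, -0.3135, 0.0188]
ee_rot: [[-0.981, 0.001, -0.196], [0.196, -0.001, -0.981], [-0.001, -1.0, 0.0]]
ft_force: [0.3, 0.2, 3.3]
gripper_width: 0.0375
```

```bash
python3 w.py w4
```

```text
4.7 [ 0.5683 -0.3135  0.0188] [-0.1963 -0.9806  0.0004] [0.2521 0.2467 3.3197] 0.03751158065729477
```

View pics/w4.png

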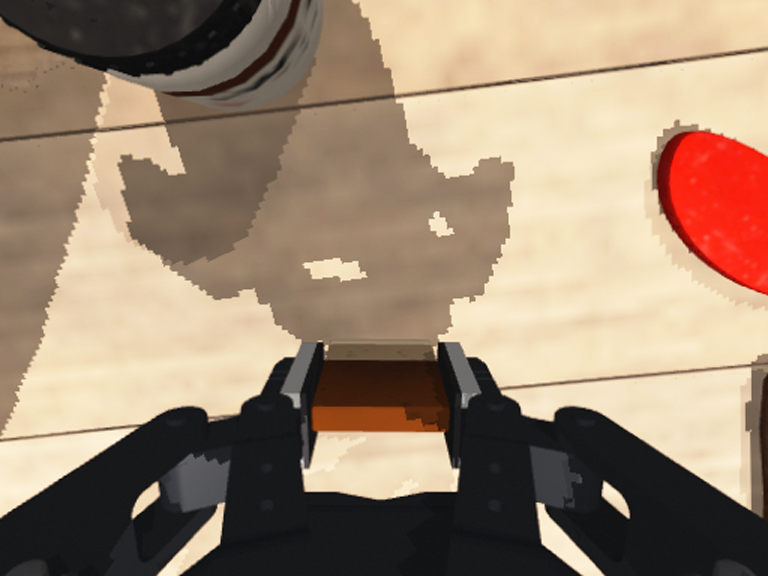

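The tile is held squarely by the slab's sides (px 312–447, 360–430), with the opening at 37.5 mm. Next I lift it and carry it to a viewing pose over the file.

Request:
play_rows([
  {"tx": 0,"ty": -0.03,"tz": 0,"turn": 0,"hand": 0.3},
  {"tx": 0,"ty": -0.07,"tz": 0,"turn": 0,"hand": 0.3},
  {"tx": 0,"ty": -0.09,"tz": 0,"turn": 0,"hand": 0.3},
  {"tx": 0,"ty": -0.09,"tz": 0,"turn": 0,"hand": 0.3},
  {"tx": 0,"ty": -0.09,"tz": 0,"turn": 0,"hand": 0.3},
  {"tx": 0,"ty": -0.09,"tz": 0,"turn": 0,"hand": 0.3},
  {"tx": 0.02,"ty": -0.03,"tz": -0.03,"turn": 0,"hand": 0.3},
  {"tx": 0.035,"ty": 0,"tz": -0.075,"turn": 0.018,"hand": 0.3},
  {"tx": 0.04,"ty": 0,"tz": -0.08,"turn": 0,"hand": 0.3},
  {"tx": 0.04,"ty": 0,"tz": -0.08,"turn": 0,"hand": 0.3},
  {"tx": 0.04,"ty": 0,"tz": -0.08,"turn": 0,"hand": 0.3},
  {"tx": 0.04,"ty": 0,"tz": -0.08,"turn": 0,"hand": 0.3},
  {"tx": 0.04,"ty": 0,"tz": -0.08,"turn": 0,"hand": 0.3},
  {"tx": 0.04,"ty": 0,"tz": -0.08,"turn": 0,"hand": 0.3},
  {"tx": 0.04,"ty": 0,"tz": -0.08,"turn": 0,"hand": 0.3},
  {"tx": 0.035,"ty": 0,"tz": -0.08,"turn": 0,"hand": 0.3},
  {"tx": 0.03,"ty": 0,"tz": -0.075,"turn": 0,"hand": 0.3},
  {"tx": 0.015,"ty": 0,"tz": -0.055,"turn": 0,"hand": 0.3},
  {"tx": 0.01,"ty": 0,"tz": -0.03,"turn": 0,"hand": 0.3},
])

```text
time: 6.33
eef_pos: [0.4646, 0.0191, 0.2167]
ee_rot: [[-0.991, 0.006, -0.136], [0.136, 0.049, -0.989], [0.0, -0.999, -0.05]]
ft_force: [-0.2, 0.1, -0.0]
gripper_width: 0.0373
```

Request:
play_rows([
  {"tx": 0,"ty": 0,"tz": 0,"turn": 0,"hand": 0.3},
  {"tx": 0,"ty": 0,"tz": 0,"turn": 0,"hand": 0.3},
  {"tx": 0,"ty": 0,"tz": 0,"turn": 0,"hand": 0.3},
  {"tx": 0,"ty": 0,"tz": 0,"turn": 0,"hand": 0.3},
  {"tx": 0,"ty": 0,"tz": 0,"turn": 0,"hand": 0.3},
])

```text
time: 6.75
eef_pos: [0.4655, 0.0174, 0.2161]
ee_rot: [[-0.99, 0.006, -0.139], [0.139, 0.049, -0.989], [0.001, -0.999, -0.049]]
ft_force: [-1.2, 0.3, -0.6]
gripper_width: 0.0374
```

```bash
python3 w.py w5 file_floor plate_face follower_grip front_tile_center middle_tile_center rear_tile_center
```

```text
6.75 [0.4655 0.0174 0.2161] [-0.1389 -0.9891 -0.049 ] [-1.186   0.3207 -0.6256] 0.0374316994277548
plate_face 0.77 [0.476  0.0625 0.0229] [220. 165.]
plate_face 0.23 [0.5683 0.0379 0.0355] [227.  73.]
follower_grip 0.82 [0.4531 0.0682 0.0564] [213. 194.]
front_tile_center 0.69 [0.5675 0.036  0.0352] [229.  74.]
middle_tile_center 0.88 [0.5956 0.0291 0.035 ] [231.  42.]
rear_tile_center 0.72 [ 0.5394 -0.08    0.0289] [347.  86.]
```

View pics/w5.png

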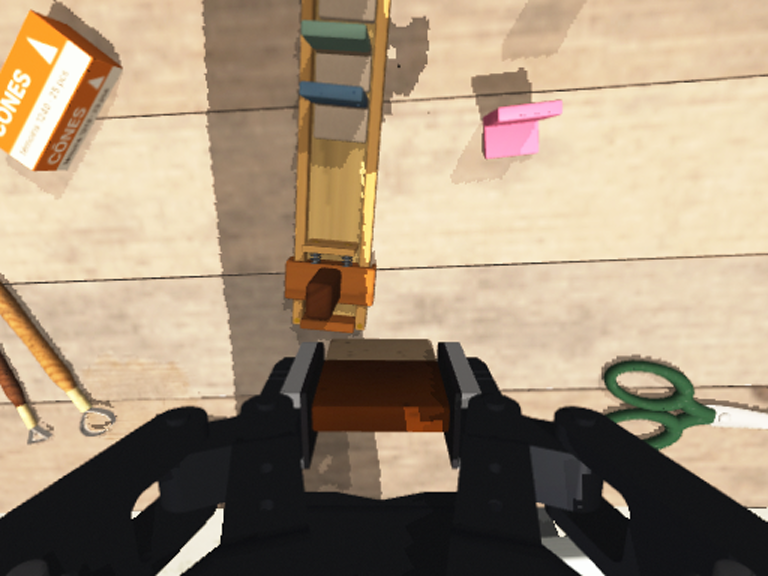

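Run:
```python
from h import *
np.set_printoptions(precision=4,suppress=True)
s=state();print(np.array(s["q"]),np.array(s["dq"]),s["eef_pos"]); print(np.array(s["ee_rot"]))
print(np.array(s["joint_torque"]))
import pickle
p,s=pickle.load(open("w5.pkl","rb"))
# wall tops z=.018: outer edges in picture, px/1.5
for (u,v) in [(312,80),(297,240),(388,30),(372,240),(380,80),(362,240)]:
  print((u,v),at_z(p,[[u/1.5,v/1.5]],0.018,s)[0])
```

```text
[-0.1394 -0.1154 -0.0906  1.5962  0.0492  3.1406] [ 0.0038 -0.0002 -0.     -0.0004 -0.0009  0.0002] [0.4652 0.0179 0.2163]
[[-0.9904  0.0063 -0.1379]
 [ 0.138   0.0488 -0.9892]
 [ 0.0005 -0.9988 -0.0492]]
[ -0.0331 -27.8382  32.3144   0.0045   0.1734   0.0001]
(312, 80) [0.5921 0.0558 0.018 ]
(297, 240) [0.4844 0.0873 0.018 ]
(388, 30) [ 0.6145 -0.      0.018 ]
(372, 240) [0.4769 0.0309 0.018 ]
(380, 80) [0.5853 0.0095 0.018 ]
(362, 240) [0.4779 0.0384 0.018 ]
```

The picture shows the file ahead (follower at 330,285; front blue tile at 333,95; pink look-alike at 520,130). The last joint sits at its limit (3.14), which tilted the tool. I'll unwind it nearly a full turn the other way at this safe height.

Request:
play_rows([
  {"tx": 0,"ty": 0,"tz": 0,"turn": -0.06,"hand": 0.3},
  {"tx": 0,"ty": 0,"tz": 0,"turn": -0.118,"hand": 0.3},
  {"tx": 0,"ty": 0,"tz": 0,"turn": -0.118,"hand": 0.3},
  {"tx": 0,"ty": 0,"tz": 0,"turn": -0.118,"hand": 0.3},
  {"tx": 0,"ty": 0,"tz": 0,"turn": -0.118,"hand": 0.3},
  {"tx": 0,"ty": 0,"tz": 0,"turn": -0.118,"hand": 0.3},
  {"tx": 0,"ty": 0,"tz": 0,"turn": -0.118,"hand": 0.3},
  {"tx": 0,"ty": 0,"tz": 0,"turn": -0.118,"hand": 0.3},
  {"tx": 0,"ty": 0,"tz": 0,"turn": -0.118,"hand": 0.3},
  {"tx": 0,"ty": 0,"tz": 0,"turn": -0.118,"hand": 0.3},
  {"tx": 0,"ty": 0,"tz": 0,"turn": -0.118,"hand": 0.3},
  {"tx": 0,"ty": 0,"tz": 0,"turn": -0.118,"hand": 0.3},
  {"tx": 0,"ty": 0,"tz": 0,"turn": -0.118,"hand": 0.3},
  {"tx": 0,"ty": 0,"tz": 0,"turn": -0.118,"hand": 0.3},
  {"tx": 0,"ty": 0,"tz": 0,"turn": -0.118,"hand": 0.3},
  {"tx": 0,"ty": 0,"tz": 0,"turn": -0.118,"hand": 0.3},
  {"tx": 0,"ty": 0,"tz": 0,"turn": -0.118,"hand": 0.3},
  {"tx": 0,"ty": 0,"tz": 0,"turn": -0.118,"hand": 0.3},
  {"tx": 0,"ty": 0,"tz": 0,"turn": -0.118,"hand": 0.3},
  {"tx": 0,"ty": 0,"tz": 0,"turn": -0.118,"hand": 0.3},
])

```text
time: 8.77
eef_pos: [0.4652, 0.0181, 0.2163]
ee_rot: [[0.65, 0.006, 0.76], [-0.759, 0.049, 0.649], [-0.033, -0.999, 0.037]]
ft_force: [-0.5, 0.8, -1.2]
gripper_width: 0.0377
```

Run:
```python
from h import *
np.set_printoptions(precision=4,suppress=True)
s=state();print(np.array(s["q"]),s["eef_pos"]); print(np.array(s["ee_rot"]))
```

```text
[-0.1392 -0.1156 -0.0908  1.5961  0.0493  0.7238] [0.4652 0.0181 0.2163]
[[ 0.6502  0.0064  0.7597]
 [-0.759   0.0489  0.6492]
 [-0.033  -0.9988  0.0366]]
```

The unwinding works, but the limit left a 2.8° tilt in the commanded pose. I'll carry on to the opposite limit, where a nudge towards −y should undo the tilt.

Request:
play_rows([
  {"tx": 0,"ty": 0,"tz": 0,"turn": -0.118,"hand": 0.3},
  {"tx": 0,"ty": 0,"tz": 0,"turn": -0.118,"hand": 0.3},
  {"tx": 0,"ty": 0,"tz": 0,"turn": -0.118,"hand": 0.3},
  {"tx": 0,"ty": 0,"tz": 0,"turn": -0.118,"hand": 0.3},
  {"tx": 0,"ty": 0,"tz": 0,"turn": -0.118,"hand": 0.3},
  {"tx": 0,"ty": 0,"tz": 0,"turn": -0.118,"hand": 0.3},
  {"tx": 0,"ty": 0,"tz": 0,"turn": -0.118,"hand": 0.3},
  {"tx": 0,"ty": 0,"tz": 0,"turn": -0.118,"hand": 0.3},
  {"tx": 0,"ty": 0,"tz": 0,"turn": -0.118,"hand": 0.3},
  {"tx": 0,"ty": 0,"tz": 0,"turn": -0.118,"hand": 0.3},
  {"tx": 0,"ty": 0,"tz": 0,"turn": -0.118,"hand": 0.3},
  {"tx": 0,"ty": 0,"tz": 0,"turn": -0.118,"hand": 0.3},
  {"tx": 0,"ty": 0,"tz": 0,"turn": -0.118,"hand": 0.3},
  {"tx": 0,"ty": 0,"tz": 0,"turn": -0.118,"hand": 0.3},
  {"tx": 0,"ty": 0,"tz": 0,"turn": -0.118,"hand": 0.3},
  {"tx": 0,"ty": 0,"tz": 0,"turn": -0.118,"hand": 0.3},
  {"tx": 0,"ty": 0,"tz": 0,"turn": -0.118,"hand": 0.3},
  {"tx": 0,"ty": 0,"tz": 0,"turn": -0.118,"hand": 0.3},
  {"tx": 0,"ty": 0,"tz": 0,"turn": -0.118,"hand": 0.3},
  {"tx": 0,"ty": 0,"tz": 0,"turn": -0.118,"hand": 0.3},
])

```text
time: 10.43
eef_pos: [0.4652, 0.0181, 0.2163]
ee_rot: [[-0.038, 0.006, -0.999], [0.998, 0.049, -0.037], [0.049, -0.999, -0.008]]
ft_force: [0.1, -0.5, -0.6]
gripper_width: 0.0376
```

Request:
play_rows([
  {"tx": 0,"ty": 0,"tz": 0,"turn": -0.118,"hand": 0.3},
  {"tx": 0,"ty": 0,"tz": 0,"turn": -0.118,"hand": 0.3},
  {"tx": 0,"ty": 0,"tz": 0,"turn": -0.118,"hand": 0.3},
  {"tx": 0,"ty": 0,"tz": 0,"turn": -0.118,"hand": 0.3},
  {"tx": 0,"ty": 0,"tz": 0,"turn": -0.118,"hand": 0.3},
  {"tx": 0,"ty": 0,"tz": 0,"turn": -0.118,"hand": 0.3},
  {"tx": 0,"ty": 0,"tz": 0,"turn": -0.118,"hand": 0.3},
  {"tx": 0,"ty": 0,"tz": 0,"turn": -0.118,"hand": 0.3},
  {"tx": 0,"ty": 0,"tz": 0,"turn": -0.118,"hand": 0.3},
  {"tx": 0,"ty": 0,"tz": 0,"turn": -0.118,"hand": 0.3},
  {"tx": 0,"ty": 0,"tz": 0,"turn": -0.118,"hand": 0.3},
  {"tx": 0,"ty": 0,"tz": 0.03,"turn": 0,"hand": 0.3},
  {"tx": 0,"ty": 0,"tz": 0.04,"turn": 0,"hand": 0.3},
  {"tx": 0,"ty": 0,"tz": 0.04,"turn": 0,"hand": 0.3},
])

```text
time: 11.6
eef_pos: [0.4597, -0.0125, 0.2142]
ee_rot: [[-0.98, 0.005, -0.199], [0.199, 0.036, -0.979], [0.003, -0.999, -0.037]]
ft_force: [0.3, -0.3, -0.9]
gripper_width: 0.037
```

Run:
```python
from h import *
np.set_printoptions(precision=4,suppress=True)
s=state();print(np.array(s["q"]),s["eef_pos"]); print(np.array(s["ee_rot"]))
```

```text
[-0.1986 -0.1267 -0.1047  1.5953  0.0366 -3.1401] [ 0.4597 -0.0125  0.2142]
[[-0.98    0.0048 -0.1987]
 [ 0.1987  0.0364 -0.9794]
 [ 0.0026 -0.9993 -0.0366]]
```

Request:
play_rows([
  {"tx": 0,"ty": 0,"tz": 0.07,"turn": 0,"hand": 0.3},
  {"tx": 0,"ty": 0,"tz": 0.07,"turn": 0,"hand": 0.3},
  {"tx": 0,"ty": 0,"tz": 0.07,"turn": 0,"hand": 0.3},
  {"tx": 0,"ty": 0,"tz": 0.07,"turn": 0,"hand": 0.3},
])

```text
time: 11.93
eef_pos: [0.4491, -0.0629, 0.212]
ee_rot: [[-0.962, -0.007, -0.274], [0.274, -0.014, -0.962], [0.003, -1.0, 0.015]]
ft_force: [-1.4, 0.6, -0.2]
gripper_width: 0.0374
```

Request:
play_rows([
  {"tx": 0.0147,"ty": 0,"tz": -0.05,"turn": 0,"hand": 0.3},
  {"tx": 0.0147,"ty": 0,"tz": -0.08,"turn": 0,"hand": 0.3},
  {"tx": 0.0147,"ty": 0,"tz": -0.08,"turn": 0,"hand": 0.3},
  {"tx": 0.0147,"ty": 0,"tz": -0.06,"turn": 0,"hand": 0.3},
  {"tx": 0.0147,"ty": 0,"tz": -0.04,"turn": -0.035,"hand": 0.3},
  {"tx": 0,"ty": 0,"tz": 0,"turn": 0,"hand": 0.3},
  {"tx": 0,"ty": 0,"tz": 0,"turn": 0,"hand": 0.3},
  {"tx": 0,"ty": 0,"tz": 0,"turn": 0,"hand": 0.3},
  {"tx": 0,"ty": 0,"tz": 0,"turn": 0,"hand": 0.3},
  {"tx": 0,"ty": 0,"tz": 0,"turn": 0,"hand": 0.3},
  {"tx": 0,"ty": 0,"tz": 0,"turn": 0,"hand": 0.3},
])

```text
time: 12.85
eef_pos: [0.4551, 0.0649, 0.2106]
ee_rot: [[-0.971, -0.006, -0.238], [0.238, -0.012, -0.971], [0.003, -1.0, 0.014]]
ft_force: [-0.2, -0.2, -0.9]
gripper_width: 0.0373
```

```bash
python3 w.py w6 file_floor plate_face follower_grip front_tile_center middle_tile_center rear_tile_center; python3 -c "
from h import *
s=state();print(s['q'],s['ee_rot'])"
```

```text
12.85 [0.4551 0.0649 0.2106] [-0.2383 -0.9711  0.0137] [-0.2169 -0.2099 -0.8576] 0.03731757068804433
follower_grip 0.76 [0.4491 0.067  0.0567] [250. 183.]
front_tile_center 0.72 [0.5685 0.0355 0.0365] [252.  52.]
middle_tile_center 0.74 [0.5972 0.0349 0.0344] [245.  19.]
rear_tile_center 0.79 [ 0.5396 -0.079   0.0272] [372.  54.]
[ 0.00577494 -0.11709773 -0.10280806  1.59163528 -0.01228944 -2.89671432] [[-0.97154931 -0.00647766 -0.23674876]
 [ 0.23681332 -0.01232675 -0.97147697]
 [ 0.00337456 -0.99990304  0.01351004]]
```

View pics/w6.png

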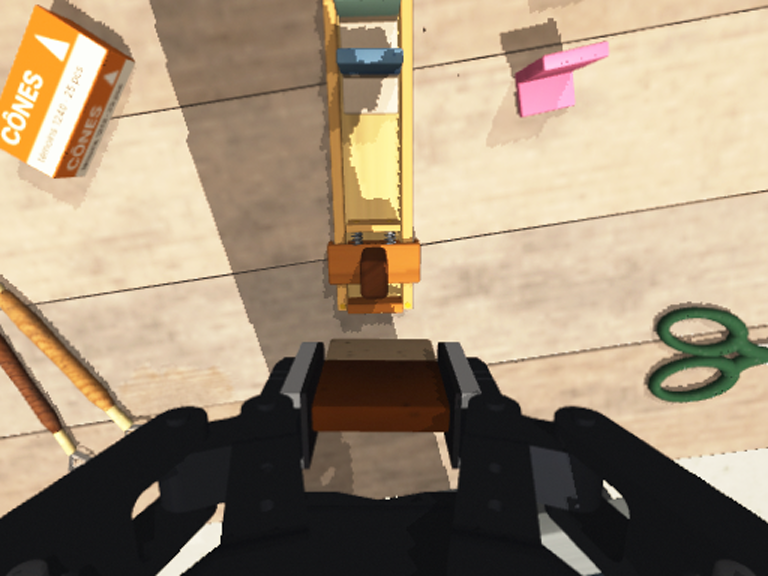

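The track runs almost straight up the image: follower at (375,262), grip at (373,272), plate edge ≈ y 222, front tile toe ≈ y 112. Next I get the file's lines numerically.

Run:
```python
from h import *
import pickle
np.set_printoptions(precision=4,suppress=True)
p,s=pickle.load(open("w6.pkl","rb"))
g=p["frame"].astype(int)
for v in (85,105,125,138):
  print(v,[(u,tuple(g[v,u])) for u in list(range(214,236))]); print("   R",[(u,tuple(g[v,u])) for u in range(262,282)])
print("col",[(v,tuple(g[v,248])) for v in range(28,86)])
print("col2",[(v,tuple(g[v,248])) for v in range(135,205)])
```

```text
85 [(214, (np.int64(150), np.int64(128), np.int64(104))), (215, (np.int64(138), np.int64(118), np.int64(97))), (216, (np.int64(109), np.int64(93), np.int64(76))), (217, (np.int64(108), np.int64(91), np.int64(75))), (218, (np.int64(108), np.int64(90), np.int64(72))), (219, (np.int64(115), np.int64(87), np.int64(56))), (220, (np.int64(143), np.int64(101), np.int64(53))), (221, (np.int64(145), np.int64(103), np.int64(54))), (222, (np.int64(145), np.int64(103), np.int64(55))), (223, (np.int64(147), np.int64(105), np.int64(55))), (224, (np.int64(158), np.int64(113), np.int64(58))), (225, (np.int64(159), np.int64(113), np.int64(60))), (226, (np.int64(139), np.int64(98), np.int64(51))), (227, (np.int64(101), np.int64(76), np.int64(42))), (228, (np.int64(141), np.int64(110), np.int64(64))), (229, (np.int64(141), np.int64(111), np.int64(65))), (230, (np.int64(144), np.int64(112), np.int64(66))), (231, (np.int64(146), np.int64(115), np.int64(66))), (232, (np.int64(146), np.int64(115), np.int64(67))), (233, (np.int64(143), np.int64(111), np.int64(65))), (234, (np.int64(141), np.int64(111), np.i
[... 13881 characters left out ...]
(81), np.int64(41), np.int64(20))), (192, (np.int64(81), np.int64(41), np.int64(22))), (193, (np.int64(76), np.int64(40), np.int64(18))), (194, (np.int64(78), np.int64(41), np.int64(20))), (195, (np.int64(77), np.int64(40), np.int64(18))), (196, (np.int64(76), np.int64(39), np.int64(19))), (197, (np.int64(65), np.int64(33), np.int64(18))), (198, (np.int64(55), np.int64(29), np.int64(15))), (199, (np.int64(64), np.int64(35), np.int64(17))), (200, (np.int64(80), np.int64(43), np.int64(20))), (201, (np.int64(80), np.int64(45), np.int64(20))), (202, (np.int64(86), np.int64(47), np.int64(22))), (203, (np.int64(117), np.int64(64), np.int64(28))), (204, (np.int64(125), np.int64(69), np.int64(29)))]
```

Run:
```python
from h import *
import pickle
np.set_printoptions(precision=4,suppress=True)
p,s=pickle.load(open("w6.pkl","rb"))
L=at_z(p,[[219.3,85],[220.3,105],[221.2,125],[221.9,138]],.018,s);R=at_z(p,[[274.8,v] for v in(85,105,125,138)],.018,s)
for A in(L,R):
  d=A[-1]-A[0];print(A[0],A[-1],np.degrees(np.arctan2(-d[1],-d[0])))
d=(L+R)[0]-(L+R)[-1];d[2]=0;d/=np.linalg.norm(d);n=np.array([-d[1],d[0],0])
print("ang",np.degrees(np.arctan2(d[1],d[0])),"width",(L-R)@n,"mid",(L+R)/2)
O=((L+R)/2)[1];print("mid line offset at x=.5:",O+d*((.5-O[0])/d[0]))
for nm,uv,z in(("toe",(248,74.8),.014),("plate",(248,149.7),.039),("slabtopfront",(248,48.5),.065),("slabtopback",(248,41.),.065),("gripTopL",(240,180),.072)):
  W=at_z(p,[uv],z,s)[0];print(nm,W,"along",(W-O)@d,"across",(W-O)@n)
R_=np.array(s["ee_rot"])
print("TCP along/across",(np.array(s["eef_pos"])-O)@d,(np.array(s["eef_pos"])-O)@n,"tool z ang",np.degrees(np.arctan2(R_[1,2],R_[0,2])))
for q in [(.449,.0718),(.5675,.0425),(.6,.035),(.6438,.026),(.578,.0415)]: W=np.array([*q,O[2]]);print(q,(W-O)@d,(W-O)@n)
```

```text
[0.5484 0.0747 0.018 ] [0.4956 0.0866 0.018 ] -12.695699319997715
[0.5347 0.0189 0.018 ] [0.4818 0.0309 0.018 ] -12.73348624326983
ang -12.714616775700488 width [0.0574 0.0574 0.0574 0.0573] mid [[0.5416 0.0468 0.018 ]
 [0.5222 0.0512 0.018 ]
 [0.5022 0.0557 0.018 ]
 [0.4887 0.0587 0.018 ]]
mid line offset at x=.5: [0.5    0.0562 0.018 ]
toe [0.5513 0.0434 0.014 ] along 0.030040366782435962 across -0.0011805887338103066
plate [0.4794 0.0615 0.039 ] along -0.04405769835704438 across 0.0006018392901581803
slabtopfront [0.5674 0.0392 0.065 ] along 0.046727069797667976 across -0.0017625934736658164
slabtopback [0.5731 0.0377 0.065 ] along 0.05256597017740701 across -0.0019103466863634507
gripTopL [0.458  0.0745 0.072 ] along -0.06783811279264411 across 0.008651076175776679
TCP along/across -0.0685310474024087 -0.0014360818494811023 tool z ang -103.78577251975787
(0.449, 0.0718) -0.07597704327535605 0.004000851259254177
(0.5675, 0.0425) 0.046065935782706416 0.0015005987453423839
(0.6, 0.035) 0.07941969766164703 0.0013376002087631261
(0.6438, 0.026) 0.12412650836620198 0.002198458284810051
(0.578, 0.0415) 0.05652855433335566 0.0028361185181684304
```

File angle is -12.7° and width 57.4 mm against 58, so the measurement is sound. There is 74 mm between the plate and the front toe. I'll hover with the tile just above the walls.

Request:
play_rows([
  {"tx": -0.04,"ty": 0,"tz": -0.004,"turn": 0,"hand": 0.3},
  {"tx": -0.06,"ty": 0,"tz": -0.004,"turn": 0,"hand": 0.3},
  {"tx": -0.06,"ty": 0,"tz": -0.003,"turn": 0,"hand": 0.3},
  {"tx": -0.038,"ty": 0.01,"tz": -0.003,"turn": -0.018,"hand": 0.3},
  {"tx": 0,"ty": 0.05,"tz": 0,"turn": 0,"hand": 0.3},
  {"tx": 0,"ty": 0.08,"tz": 0,"turn": 0,"hand": 0.3},
  {"tx": 0,"ty": 0.08,"tz": 0,"turn": 0,"hand": 0.3},
  {"tx": 0,"ty": 0.08,"tz": 0,"turn": 0,"hand": 0.3},
  {"tx": 0,"ty": 0.06,"tz": 0,"turn": 0,"hand": 0.3},
  {"tx": 0,"ty": 0.04,"tz": 0,"turn": 0,"hand": 0.3},
  {"tx": 0,"ty": 0.015,"tz": 0,"turn": 0,"hand": 0.3},
  {"tx": 0,"ty": 0,"tz": 0,"turn": 0,"hand": 0.3},
  {"tx": 0,"ty": 0,"tz": 0,"turn": 0,"hand": 0.3},
  {"tx": 0,"ty": 0,"tz": 0,"turn": 0,"hand": 0.3},
  {"tx": 0,"ty": 0,"tz": 0,"turn": 0,"hand": 0.3},
  {"tx": 0,"ty": 0,"tz": 0,"turn": 0,"hand": 0.3},
  {"tx": 0,"ty": 0,"tz": 0,"turn": 0,"hand": 0.3},
])

```text
time: 14.62
eef_pos: [0.5331, 0.0504, 0.0455]
ee_rot: [[-0.976, -0.004, -0.218], [0.218, -0.012, -0.976], [0.001, -1.0, 0.013]]
ft_force: [0.9, 0.5, -0.7]
gripper_width: 0.0374
```

```bash
python3 w.py w7
```

```text
14.6167 [0.5331 0.0504 0.0455] [-0.2182 -0.9758  0.013 ] [ 0.8522  0.5474 -0.6513] 0.03742016189286384
```

View pics/w7.png

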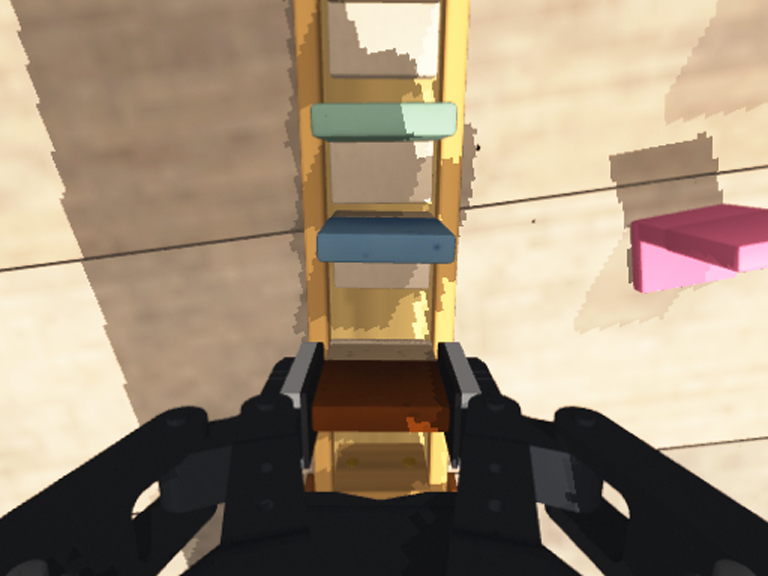

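The tile's lower edge (328–438) is centred between the walls (mid ≈ 382), and the blue front tile is well clear ahead. I'll lower it.

Request:
play_rows([
  {"tx": 0,"ty": 0.01,"tz": 0,"turn": 0,"hand": 0.3},
  {"tx": 0,"ty": 0.012,"tz": 0,"turn": 0,"hand": 0.3},
  {"tx": 0,"ty": 0.012,"tz": 0,"turn": 0,"hand": 0.3},
  {"tx": 0,"ty": 0.01,"tz": 0,"turn": 0,"hand": 0.3},
  {"tx": 0,"ty": 0.004,"tz": 0,"turn": 0,"hand": 0.3},
  {"tx": 0,"ty": 0.002,"tz": 0,"turn": 0,"hand": 0.3},
  {"tx": 0,"ty": 0,"tz": 0,"turn": 0,"hand": 0.3},
  {"tx": 0,"ty": 0,"tz": 0,"turn": 0,"hand": 0.3},
  {"tx": 0,"ty": 0,"tz": 0,"turn": 0,"hand": 0.3},
  {"tx": 0,"ty": 0,"tz": 0,"turn": 0,"hand": 0.3},
])

```text
time: 15.5
eef_pos: [0.5316, 0.0501, 0.0249]
ee_rot: [[-0.976, -0.007, -0.218], [0.218, -0.012, -0.976], [0.004, -1.0, 0.014]]
ft_force: [-3.4, -0.6, 4.6]
gripper_width: 0.0377
```

Request:
play_rows([
  {"tx": 0,"ty": 0,"tz": 0,"turn": 0,"hand": 0.48},
  {"tx": 0,"ty": 0,"tz": 0,"turn": 0,"hand": 0.55},
  {"tx": 0,"ty": 0,"tz": 0,"turn": 0,"hand": 0.6},
  {"tx": 0,"ty": 0,"tz": 0,"turn": 0,"hand": 0.6},
  {"tx": 0,"ty": 0,"tz": 0,"turn": 0,"hand": 0.6},
  {"tx": 0,"ty": -0.02,"tz": 0,"turn": 0,"hand": 0.6},
  {"tx": 0,"ty": -0.05,"tz": 0,"turn": 0,"hand": 0.6},
  {"tx": 0,"ty": -0.08,"tz": 0,"turn": 0,"hand": 0.6},
  {"tx": 0,"ty": -0.08,"tz": 0,"turn": 0,"hand": 0.6},
  {"tx": 0.03,"ty": -0.08,"tz": 0,"turn": 0,"hand": 0.6},
  {"tx": 0.06,"ty": -0.06,"tz": 0,"turn": 0,"hand": 0.6},
  {"tx": 0.08,"ty": -0.03,"tz": 0,"turn": 0,"hand": 0.6},
  {"tx": 0.08,"ty": 0,"tz": 0,"turn": 0,"hand": 0.6},
  {"tx": 0.04,"ty": 0,"tz": 0,"turn": 0,"hand": 0.6},
  {"tx": 0,"ty": 0,"tz": 0,"turn": 0,"hand": 0.6},
  {"tx": 0,"ty": 0,"tz": 0,"turn": 0,"hand": 0.6},
  {"tx": 0,"ty": 0,"tz": 0,"turn": 0,"hand": 0.6},
  {"tx": 0,"ty": 0,"tz": 0,"turn": 0,"hand": 0.6},
  {"tx": 0,"ty": 0,"tz": 0,"turn": 0,"hand": 0.6},
])

```text
time: 17.08
eef_pos: [0.4206, 0.0771, 0.1843]
ee_rot: [[-0.976, -0.007, -0.219], [0.219, -0.012, -0.976], [0.004, -1.0, 0.014]]
ft_force: [0.0, 0.2, -0.4]
gripper_width: 0.0513
```

```bash
python3 w.py w8 new_tile_center front_tile_center follower_grip plate_face
```

```text
17.0833 [0.4206 0.0771 0.1843] [-0.2188 -0.9757  0.0137] [ 0.0226  0.1945 -0.38  ] 0.051324136322892365
front_tile_center 0.6 [0.571  0.0367 0.0353] [258.  -4.]
follower_grip 0.79 [0.4472 0.0681 0.0567] [254. 153.]
plate_face 0.58 [0.4777 0.0611 0.0232] [254. 115.]
```

View pics/w8.png

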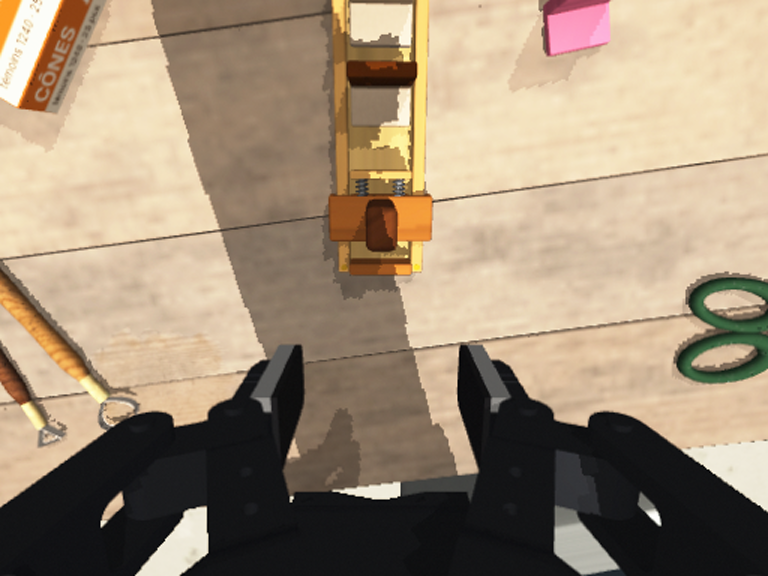

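The new tile stands upright in the channel (slab at 382,72; foot 350–410, 85–125, towards the follower). The grip is at (381,225). I'll go down on the grip.

Request:
play_rows([
  {"tx": -0.038,"ty": 0.02,"tz": 0.001,"turn": 0,"hand": 0.6},
  {"tx": -0.038,"ty": 0.06,"tz": 0,"turn": 0,"hand": 0.6},
  {"tx": 0,"ty": 0.08,"tz": 0,"turn": 0,"hand": 0.6},
  {"tx": 0,"ty": 0.08,"tz": 0,"turn": 0,"hand": 0.6},
  {"tx": 0,"ty": 0.06,"tz": 0,"turn": 0,"hand": 0.6},
  {"tx": 0,"ty": 0.04,"tz": 0,"turn": 0,"hand": 0.6},
  {"tx": 0,"ty": 0.02,"tz": 0,"turn": 0,"hand": 0.6},
  {"tx": 0,"ty": 0.013,"tz": 0,"turn": 0,"hand": 0.6},
  {"tx": 0,"ty": 0,"tz": 0,"turn": 0,"hand": 0.6},
  {"tx": 0,"ty": 0,"tz": 0,"turn": 0,"hand": 0.6},
  {"tx": 0,"ty": 0,"tz": 0,"turn": 0,"hand": 0.6},
  {"tx": 0,"ty": 0,"tz": 0,"turn": 0,"hand": 0.6},
  {"tx": 0,"ty": 0,"tz": 0,"turn": 0,"hand": 0.6},
  {"tx": 0,"ty": 0,"tz": 0,"turn": 0,"hand": 0.6},
], newtons=25)

```text
time: 18.5
eef_pos: [0.4492, 0.0686, 0.0362]
ee_rot: [[-0.976, -0.005, -0.218], [0.218, -0.012, -0.976], [0.002, -1.0, 0.013]]
ft_force: [0.6, -0.2, 0.0]
gripper_width: 0.0513
```

```bash
python3 w.py w9 follower_grip
python3 - <<'E'
from h import *
import pickle
p,s=pickle.load(open("w9.pkl","rb"))
m=outline_of(p,"follower_grip")
for r in m[:2]:
  y,x=np.where(r["mask"]);print(r["score"],x.min(),x.max(),y.min(),y.max())
g=p["frame"].astype(int)
for v in (235,250,265):print(v,"".join("#" if g[v,u].sum()<90 else "o" if g[v,u].sum()<250 else "." for u in range(180,330)))
E
```

```text
18.5 [0.4492 0.0686 0.0362] [-0.2182 -0.9758  0.013 ] [ 0.5553 -0.2126  0.0229] 0.05125118733314431
follower_grip 0.74 [0.4485 0.0701 0.0537] [250. 264.]
0.73 190 316 173 309
235 ..............o######o.............................oooooooooooooooooooooooooooooooooooooooooo.................................#######o................
250 .......o##############o....................ooooooooooooooooooooooooooooooooooooooooooooooooooooo.............................o##############o.........
265 oooo##################o..............oo.............ooooooooooooooooooooooooooooooooooooooooooooo..........oo................###################ooo...
```

Request:
play_rows([
  {"tx": 0,"ty": 0,"tz": 0,"turn": 0,"hand": 0.45},
  {"tx": 0,"ty": 0,"tz": 0,"turn": 0,"hand": 0.35},
  {"tx": 0,"ty": 0,"tz": 0,"turn": 0,"hand": 0.25},
  {"tx": 0,"ty": 0,"tz": 0,"turn": 0,"hand": 0.15},
  {"tx": 0,"ty": 0,"tz": 0,"turn": 0,"hand": 0.1},
  {"tx": 0,"ty": 0,"tz": 0,"turn": 0,"hand": 0.1},
  {"tx": 0,"ty": 0,"tz": 0,"turn": 0,"hand": 0.1},
  {"tx": 0,"ty": 0,"tz": 0,"turn": 0,"hand": 0.1},
  {"tx": 0,"ty": 0,"tz": 0,"turn": 0,"hand": 0.1},
])

```text
time: 19.4
eef_pos: [0.4484, 0.0686, 0.0353]
ee_rot: [[-0.976, -0.007, -0.218], [0.218, -0.012, -0.976], [0.004, -1.0, 0.013]]
ft_force: [-0.8, -1.1, 1.2]
gripper_width: 0.0177
```

```bash
cat > f.py <<'E'
from h import *
d=np.array([.9755,-.2201,0]);n=np.array([.2201,.9755,0]);O=np.array([.5222,.0512,0])
F=[];
for i in range(4):
    s=state();F.append(s["ft_force"]);snapshot("wrist")
F=np.array(F);print(round(s["time"],2),"along %.2f across %.2f z %.4f"%((np.array(s["eef_pos"])-O)@d*1e3,(np.array(s["eef_pos"])-O)@n*1e3,s["eef_pos"][2]),"F along",(F@d).round(2),(F@d).mean().round(2),"across",(F@n).mean().round(2),"z",F[:,2].mean().round(2),s["gripper_width"])
E
python3 f.py
```

```text
19.55 along -75.83 across 0.77 z 0.0354 F along [-0.6  -0.5  -0.56 -1.1 ] -0.69 across -1.05 z 1.22 0.017597332336167386
```

The grip is held (17.6 mm). First I slide 44 mm, to about where the new tile meets the row.

Request:
play_rows([
  {"tx": -0.004,"ty": 0,"tz": 0,"turn": 0,"hand": 0.1},
  {"tx": -0.008,"ty": 0,"tz": 0,"turn": 0,"hand": 0.1},
  {"tx": -0.01,"ty": 0,"tz": 0,"turn": 0,"hand": 0.1},
  {"tx": -0.01,"ty": 0,"tz": 0,"turn": 0,"hand": 0.1},
  {"tx": -0.01,"ty": 0,"tz": 0,"turn": 0,"hand": 0.1},
  {"tx": -0.01,"ty": 0,"tz": 0,"turn": 0,"hand": 0.1},
  {"tx": -0.01,"ty": 0,"tz": 0,"turn": 0,"hand": 0.1},
  {"tx": -0.01,"ty": 0,"tz": 0,"turn": 0,"hand": 0.1},
  {"tx": -0.01,"ty": 0,"tz": 0,"turn": 0,"hand": 0.1},
  {"tx": -0.01,"ty": 0,"tz": 0,"turn": 0,"hand": 0.1},
  {"tx": -0.008,"ty": 0,"tz": 0,"turn": 0,"hand": 0.1},
  {"tx": -0.006,"ty": 0,"tz": 0,"turn": 0,"hand": 0.1},
  {"tx": -0.004,"ty": 0,"tz": 0,"turn": 0,"hand": 0.1},
  {"tx": 0,"ty": 0,"tz": 0,"turn": 0,"hand": 0.1},
  {"tx": 0,"ty": 0,"tz": 0,"turn": 0,"hand": 0.1},
  {"tx": 0,"ty": 0,"tz": 0,"turn": 0,"hand": 0.1},
])

```text
time: 20.93
eef_pos: [0.4921, 0.0588, 0.0353]
ee_rot: [[-0.976, -0.005, -0.218], [0.218, -0.013, -0.976], [0.002, -1.0, 0.013]]
ft_force: [0.4, -1.5, 2.6]
gripper_width: 0.0178
```

```bash
python3 f.py
python3 - <<'E'
from h import *
np.set_printoptions(precision=4,suppress=True)
d=np.array([.9755,-.2201,0]);n=np.array([.2201,.9755,0]);O=np.array([.5222,.0512,0])
s=state()
for nm in("top","scene","wrist"):
  if nm=="wrist": s=state()
  p=snapshot(nm)
  for k in "front_tile_center middle_tile_center rear_tile_center new_tile_center plate_face".split():
    for r in place_of(p,k)[:3]:
      w=world(p,r["centre"],s);print(nm,k,round(r["score"],2),"along",((w-O)@d*1e3).round(1),"across",((w-O)@n*1e3).round(1),"z",w[2].round(3))
  if nm!="wrist":
    # profile along track top of stop z~.03
    X=[O+d*a/1e3+[0,0,.03] for a in range(100,225,5)];uv=proj(p,X)
    print([(a,tuple(int(c) for c in p["frame"][int(round(v)),int(round(u))])) for a,(u,v) in zip(range(100,225,5),uv)])
E
```

```text
21.08 along -31.08 across 0.80 z 0.0354 F along [0.72 0.88 2.35 1.67] 1.41 across -1.38 z 1.74 0.01760803882499642
top middle_tile_center 0.62 along 78.5 across 3.7 z 0.033
top rear_tile_center 0.69 along 41.8 across -122.0 z 0.027
top rear_tile_center 0.58 along 150.2 across -140.0 z 0.026
top rear_tile_center 0.44 along 121.4 across 0.3 z 0.037
[(100, (83, 78, 59)), (105, (75, 67, 54)), (110, (103, 93, 79)), (115, (148, 133, 113)), (120, (146, 131, 111)), (125, (117, 106, 90)), (130, (73, 69, 61)), (135, (67, 84, 93)), (140, (77, 95, 105)), (145, (75, 71, 60)), (150, (76, 51, 26)), (155, (103, 75, 35)), (160, (142, 111, 42)), (165, (145, 114, 43)), (170, (111, 92, 49)), (175, (121, 103, 66)), (180, (166, 141, 91)), (185, (167, 141, 91)), (190, (152, 127, 83)), (195, (145, 122, 79)), (200, (117, 94, 60)), (205, (139, 90, 48)), (210, (137, 90, 49)), (215, (113, 98, 79)), (220, (127, 109, 89))]
scene middle_tile_center 0.53 along 79.8 across 1.7 z 0.038
scene rear_tile_center 0.61 along 122.4 across 2.7 z 0.035
scene rear_tile_center 0.41 along 45.0 across -123.4 z 0.028
scene plate_f
[... 194 characters left out ...]
75)), (135, (76, 80, 89)), (140, (80, 89, 89)), (145, (91, 98, 100)), (150, (96, 110, 109)), (155, (97, 106, 112)), (160, (150, 177, 190)), (165, (136, 172, 188)), (170, (131, 79, 43)), (175, (245, 213, 133)), (180, (246, 216, 138)), (185, (142, 87, 47)), (190, (148, 93, 50)), (195, (149, 92, 52)), (200, (249, 169, 80)), (205, (247, 167, 81)), (210, (232, 201, 158)), (215, (226, 195, 152)), (220, (228, 196, 150))]
wrist front_tile_center 0.89 along 46.6 across -3.3 z 0.032
wrist middle_tile_center 0.97 along 77.6 across -5.1 z 0.03
wrist new_tile_center 0.79 along 21.3 across 0.3 z 0.028
wrist plate_face 0.87 along -0.7 across -0.6 z 0.026
wrist plate_face 0.45 along -31.0 across 0.0 z 0.054
```

The rear stop's face comes out near along = 149 mm, so packing should be at about plate 29 mm (now 0). I'll go 18 mm more and then creep.

Request:
play_rows([
  {"tx": -0.003,"ty": 0,"tz": 0,"turn": 0,"hand": 0.1},
  {"tx": -0.005,"ty": 0,"tz": 0,"turn": 0,"hand": 0.1},
  {"tx": -0.005,"ty": 0,"tz": 0,"turn": 0,"hand": 0.1},
  {"tx": -0.005,"ty": 0,"tz": 0,"turn": 0,"hand": 0.1},
  {"tx": -0.005,"ty": 0,"tz": 0,"turn": 0,"hand": 0.1},
  {"tx": -0.005,"ty": 0,"tz": 0,"turn": 0,"hand": 0.1},
  {"tx": -0.005,"ty": 0,"tz": 0,"turn": 0,"hand": 0.1},
  {"tx": -0.005,"ty": 0,"tz": 0,"turn": 0,"hand": 0.1},
  {"tx": -0.004,"ty": 0,"tz": 0,"turn": 0,"hand": 0.1},
  {"tx": -0.003,"ty": 0,"tz": 0,"turn": 0,"hand": 0.1},
  {"tx": 0,"ty": 0,"tz": 0,"turn": 0,"hand": 0.1},
  {"tx": 0,"ty": 0,"tz": 0,"turn": 0,"hand": 0.1},
])

```text
time: 23.03
eef_pos: [0.5082, 0.0552, 0.0353]
ee_rot: [[-0.976, -0.008, -0.218], [0.218, -0.012, -0.976], [0.005, -1.0, 0.013]]
ft_force: [-2.0, -1.1, 6.2]
gripper_width: 0.0179
```

```bash
python3 f.py
```

```text
23.18 along -14.55 across 0.83 z 0.0353 F along [-1.71 -1.63 -1.03 -0.44] -1.2 across -2.04 z 5.84 0.0181184869122477
```

Request:
play_rows([
  {"tx": -0.0025,"ty": -0.0005,"tz": 0,"turn": 0,"hand": 0.1},
  {"tx": -0.0025,"ty": -0.0005,"tz": 0,"turn": 0,"hand": 0.1},
  {"tx": -0.0025,"ty": 0,"tz": 0,"turn": 0,"hand": 0.1},
  {"tx": -0.0025,"ty": 0,"tz": 0,"turn": 0,"hand": 0.1},
  {"tx": -0.0025,"ty": 0,"tz": 0,"turn": 0,"hand": 0.1},
  {"tx": -0.0025,"ty": 0,"tz": 0,"turn": 0,"hand": 0.1},
])

```text
time: 23.73
eef_pos: [0.5136, 0.054, 0.0353]
ee_rot: [[-0.976, -0.009, -0.218], [0.218, -0.012, -0.976], [0.006, -1.0, 0.014]]
ft_force: [-3.0, -1.0, 6.1]
gripper_width: 0.0178
```

```bash
python3 f.py; python3 w.py w10 rear_tile_center middle_tile_center
```

```text
23.88 along -8.81 across 0.82 z 0.0354 F along [-2.73 -2.62 -0.25 -1.56] -1.79 across -1.9 z 4.93 0.017529303961188583
23.9333 [0.5138 0.0539 0.0354] [-0.2182 -0.9758  0.0135] [-2.7563 -1.2549  4.478 ] 0.018046037406732256
rear_tile_center 0.88 [ 0.5384 -0.0751  0.0281] [501. 139.]
middle_tile_center 0.74 [0.6184 0.0265 0.0338] [261.   6.]
middle_tile_center 0.17 [0.5951 0.0332 0.0351] [257.  69.]
```

Request:
play_rows([
  {"tx": -0.002,"ty": -0.0003,"tz": 0,"turn": 0,"hand": 0.1},
  {"tx": -0.002,"ty": -0.0003,"tz": 0,"turn": 0,"hand": 0.1},
  {"tx": -0.002,"ty": 0,"tz": 0,"turn": 0,"hand": 0.1},
])

```text
time: 24.33
eef_pos: [0.5163, 0.0533, 0.0354]
ee_rot: [[-0.976, -0.008, -0.218], [0.218, -0.012, -0.976], [0.006, -1.0, 0.014]]
ft_force: [-2.1, -2.2, 4.2]
gripper_width: 0.018
```

```bash
python3 f.py
```

```text
24.48 along -5.87 across 0.84 z 0.0354 F along [-1.52 -2.65 -1.81 -1.23] -1.81 across -2.3 z 3.75 0.01742274913419297
```

Request:
play_rows([
  {"tx": -0.002,"ty": 0,"tz": 0,"turn": 0,"hand": 0.1},
  {"tx": -0.002,"ty": -0.0003,"tz": 0,"turn": 0,"hand": 0.1},
])

```text
time: 24.7
eef_pos: [0.5183, 0.0529, 0.0354]
ee_rot: [[-0.976, -0.008, -0.218], [0.218, -0.012, -0.976], [0.005, -1.0, 0.014]]
ft_force: [-2.7, -0.7, 3.1]
gripper_width: 0.0177
```

```bash
python3 f.py
```

```text
24.85 along -4.00 across 0.83 z 0.0354 F along [-2.51 -1.76 -1.73 -2.3 ] -2.08 across -2.04 z 2.48 0.017653416326320233
```

Request:
play_rows([
  {"tx": -0.0015,"ty": 0,"tz": 0,"turn": 0,"hand": 0.1},
  {"tx": -0.0015,"ty": 0,"tz": 0,"turn": 0,"hand": 0.1},
])

```text
time: 25.07
eef_pos: [0.5195, 0.0527, 0.0354]
ee_rot: [[-0.976, -0.008, -0.218], [0.218, -0.012, -0.976], [0.005, -1.0, 0.014]]
ft_force: [-2.0, -0.6, 1.1]
gripper_width: 0.0177
```

```bash
python3 f.py
```

```text
25.22 along -2.81 across 0.83 z 0.0354 F along [-1.85 -2.38 -2.6  -1.58] -2.1 across -1.56 z 0.32 0.018091613828331535
```

Request:
play_rows([
  {"tx": -0.0015,"ty": 0,"tz": 0,"turn": 0,"hand": 0.1},
  {"tx": -0.0005,"ty": 0,"tz": 0,"turn": 0,"hand": 0.1},
])

```text
time: 25.43
eef_pos: [0.5203, 0.0524, 0.0354]
ee_rot: [[-0.976, -0.007, -0.218], [0.218, -0.012, -0.976], [0.005, -1.0, 0.014]]
ft_force: [-3.1, -0.6, -0.3]
gripper_width: 0.0179
```

```bash
python3 f.py
```

```text
25.58 along -2.08 across 0.81 z 0.0354 F along [-2.88 -2.06 -1.6  -1.64] -2.05 across -2.02 z -0.69 0.01771109127479044
```

Request:
play_rows([
  {"tx": -0.001,"ty": 0,"tz": 0,"turn": 0,"hand": 0.1},
  {"tx": -0.001,"ty": 0,"tz": 0,"turn": 0,"hand": 0.1},
])

```text
time: 25.8
eef_pos: [0.5211, 0.0523, 0.0354]
ee_rot: [[-0.976, -0.007, -0.218], [0.218, -0.012, -0.976], [0.005, -1.0, 0.014]]
ft_force: [-2.5, -0.8, -1.1]
gripper_width: 0.0176
```

```bash
python3 f.py;  python3 - <<'E'
from h import *
d=np.array([.9755,-.2201,0]);n=np.array([.2201,.9755,0]);O=np.array([.5222,.0512,0])
for nm in("top","scene"):
  p=snapshot(nm)
  for k in "front_tile_center middle_tile_center rear_tile_center".split():
    for r in place_of(p,k)[:3]:
      w=world(p,r["centre"]);a=(w-O)@n*1e3
      if abs(a)<20: print(nm,k,round(r["score"],2),"along",((w-O)@d*1e3).round(1),"across",a.round(1),"z",w[2].round(3))
  X=[O+d*a/1e3+[0,0,.06] for a in range(50,190,2)];uv=proj(p,X)
  print([(a,tuple(int(c) for c in p["frame"][int(round(v)),int(round(u))])) for a,(u,v) in zip(range(50,190,2),uv)])
E
```

```text
25.95 along -1.25 across 0.81 z 0.0354 F along [-2.29 -0.72 -2.36 -2.61] -1.99 across -1.82 z -2.73 0.01741279440714948
top middle_tile_center 0.6 along 107.2 across -0.5 z 0.031
top middle_tile_center 0.42 along 56.2 across 1.6 z -0.002
top rear_tile_center 0.57 along 136.3 across 0.6 z 0.039
[(50, (63, 74, 81)), (52, (63, 74, 81)), (54, (62, 74, 81)), (56, (59, 69, 76)), (58, (60, 70, 76)), (60, (58, 68, 74)), (62, (58, 68, 74)), (64, (58, 69, 75)), (66, (58, 69, 75)), (68, (60, 72, 78)), (70, (55, 64, 70)), (72, (55, 64, 70)), (74, (56, 65, 70)), (76, (55, 64, 69)), (78, (55, 64, 69)), (80, (54, 63, 68)), (82, (53, 62, 67)), (84, (53, 62, 67)), (86, (54, 62, 69)), (88, (53, 60, 67)), (90, (53, 60, 67)), (92, (51, 59, 65)), (94, (50, 57, 63)), (96, (54, 63, 69)), (98, (52, 61, 69)), (100, (50, 59, 65)), (102, (50, 59, 65)), (104, (49, 57, 63)), (106, (49, 57, 63)), (108, (52, 62, 68)), (110, (49, 58, 65)), (112, (49, 58, 65)), (114, (48, 55, 61)), (116, (44, 51, 56)), (118, (44, 51, 56)), (120, (42, 49, 54)), (122, (42, 46, 49)), (124, (42, 46, 49)), (126, (59, 57, 54)), (128, (87,
[... 1723 characters left out ...]
0, (84, 95, 98)), (132, (86, 95, 98)), (134, (86, 95, 98)), (136, (94, 105, 108)), (138, (94, 105, 108)), (140, (90, 106, 111)), (142, (96, 108, 112)), (144, (96, 108, 112)), (146, (126, 148, 160)), (148, (126, 148, 160)), (150, (132, 164, 179)), (152, (124, 155, 174)), (154, (124, 155, 174)), (156, (255, 225, 117)), (158, (255, 225, 117)), (160, (255, 231, 142)), (162, (255, 227, 133)), (164, (255, 227, 133)), (166, (255, 225, 107)), (168, (255, 225, 107)), (170, (248, 219, 125)), (172, (201, 146, 86)), (174, (201, 146, 86)), (176, (238, 185, 124)), (178, (238, 185, 124)), (180, (222, 189, 152)), (182, (221, 189, 149)), (184, (221, 189, 149)), (186, (225, 192, 151)), (188, (225, 192, 151))]
```

Tiles are now at about 75/106/137 mm with 30–31 mm pitch, so the row is nearly packed. I'll continue in small steps.

Request:
play_rows([
  {"tx": -0.0008,"ty": 0.0003,"tz": 0,"turn": 0,"hand": 0.1},
  {"tx": -0.0007,"ty": 0.0003,"tz": 0,"turn": 0,"hand": 0.1},
])

```text
time: 26.57
eef_pos: [0.5218, 0.0521, 0.0354]
ee_rot: [[-0.976, -0.007, -0.218], [0.218, -0.012, -0.976], [0.004, -1.0, 0.014]]
ft_force: [-2.8, -1.2, -3.5]
gripper_width: 0.0179
```

```bash
python3 f.py
```

```text
26.72 along -0.56 across 0.80 z 0.0354 F along [-2.44 -1.74 -2.72 -3.14] -2.51 across -1.5 z -3.81 0.017490244401808464
```

Request:
play_rows([
  {"tx": -0.0008,"ty": 0.0004,"tz": 0,"turn": 0,"hand": 0.1},
  {"tx": -0.0007,"ty": 0.0004,"tz": 0,"turn": 0,"hand": 0.1},
])

```text
time: 26.93
eef_pos: [0.5221, 0.052, 0.0354]
ee_rot: [[-0.976, -0.008, -0.218], [0.218, -0.012, -0.976], [0.005, -1.0, 0.014]]
ft_force: [-4.4, -1.8, -1.0]
gripper_width: 0.0178
```

```bash
python3 f.py
```

```text
27.08 along -0.26 across 0.83 z 0.0354 F along [-3.93 -4.34 -4.29 -4.17] -4.18 across -2.19 z -1.46 0.017790958523883835
```

Request:
play_rows([
  {"tx": -0.0006,"ty": 0.0002,"tz": 0,"turn": 0,"hand": 0.1},
  {"tx": -0.0006,"ty": 0.0002,"tz": 0,"turn": 0,"hand": 0.1},
])

```text
time: 27.3
eef_pos: [0.5223, 0.052, 0.0354]
ee_rot: [[-0.976, -0.008, -0.218], [0.218, -0.012, -0.976], [0.005, -1.0, 0.014]]
ft_force: [-6.4, -0.6, -0.6]
gripper_width: 0.0179
```

```bash
python3 f.py
```

```text
27.45 along -0.04 across 0.83 z 0.0354 F along [-6.11 -6.13 -6.55 -5.58] -6.09 across -1.83 z -0.91 0.017574761084917047
```

The force now follows the plate spring (about 8.6 N/mm), so the row is against the stop at roughly 4.5 N. One more small step gives margin, then I draw back.

Request:
play_rows([
  {"tx": -0.0006,"ty": 0.0002,"tz": 0,"turn": 0,"hand": 0.1},
  {"tx": -0.0004,"ty": 0.0001,"tz": 0,"turn": 0,"hand": 0.1},
  {"tx": 0,"ty": 0,"tz": 0,"turn": 0,"hand": 0.1},
])

```text
time: 27.75
eef_pos: [0.5224, 0.052, 0.0354]
ee_rot: [[-0.976, -0.009, -0.218], [0.218, -0.012, -0.976], [0.006, -1.0, 0.014]]
ft_force: [-6.6, -0.0, 1.0]
gripper_width: 0.0178
```

```bash
python3 f.py
```

```text
27.9 along 0.04 across 0.82 z 0.0354 F along [-6.43 -7.25 -6.53 -6.58] -6.7 across -1.75 z 0.4 0.017862703608792406
```

Request:
play_rows([
  {"tx": 0.002,"ty": 0,"tz": 0,"turn": 0,"hand": 0.1},
  {"tx": 0.004,"ty": 0,"tz": 0,"turn": 0,"hand": 0.1},
  {"tx": 0.004,"ty": 0,"tz": 0,"turn": 0,"hand": 0.1},
  {"tx": 0.003,"ty": 0,"tz": 0,"turn": 0,"hand": 0.1},
  {"tx": 0.002,"ty": 0,"tz": 0,"turn": 0,"hand": 0.1},
  {"tx": 0,"ty": 0,"tz": 0,"turn": 0,"hand": 0.1},
  {"tx": 0,"ty": 0,"tz": 0,"turn": 0,"hand": 0.1},
])

```text
time: 28.53
eef_pos: [0.5184, 0.0529, 0.0354]
ee_rot: [[-0.976, -0.005, -0.218], [0.218, -0.013, -0.976], [0.002, -1.0, 0.013]]
ft_force: [0.3, -2.9, -2.8]
gripper_width: 0.0177
```

```bash
python3 f.py
```

```text
28.68 along -4.23 across 0.85 z 0.0354 F along [0.95 1.23 1.63 2.06] 1.47 across -2.39 z -3.31 0.017543493004742693
```

Request:
play_rows([
  {"tx": 0.0012,"ty": 0,"tz": 0,"turn": 0,"hand": 0.1},
  {"tx": 0.0012,"ty": 0.0003,"tz": 0,"turn": 0,"hand": 0.1},
  {"tx": 0,"ty": 0.0003,"tz": 0,"turn": 0,"hand": 0.1},
  {"tx": 0,"ty": 0,"tz": 0,"turn": 0,"hand": 0.1},
])

```text
time: 29.07
eef_pos: [0.5172, 0.0532, 0.0354]
ee_rot: [[-0.976, -0.005, -0.218], [0.218, -0.013, -0.976], [0.003, -1.0, 0.013]]
ft_force: [0.9, -3.9, -0.8]
gripper_width: 0.0176
```

```bash
python3 f.py
```

```text
29.22 along -5.42 across 0.86 z 0.0354 F along [ 1.72  1.35  1.21 -0.52] 0.94 across -2.91 z 0.43 0.017768415538071583
```

Follower drawn back about 5.4 mm. Release, lift and retreat.

Request:
play_rows([
  {"tx": 0,"ty": 0,"tz": 0,"turn": 0,"hand": 0.25},
  {"tx": 0,"ty": 0,"tz": 0,"turn": 0,"hand": 0.35},
  {"tx": 0,"ty": 0,"tz": 0,"turn": 0,"hand": 0.5},
  {"tx": 0,"ty": 0,"tz": 0,"turn": 0,"hand": 0.6},
  {"tx": 0,"ty": 0,"tz": 0,"turn": 0,"hand": 0.6},
  {"tx": 0,"ty": 0,"tz": 0,"turn": 0,"hand": 0.6},
  {"tx": 0,"ty": -0.02,"tz": 0,"turn": 0,"hand": 0.6},
  {"tx": 0,"ty": -0.05,"tz": 0,"turn": 0,"hand": 0.6},
  {"tx": 0,"ty": -0.08,"tz": 0,"turn": 0,"hand": 0.6},
  {"tx": 0,"ty": -0.08,"tz": 0,"turn": 0,"hand": 0.6},
  {"tx": 0,"ty": -0.08,"tz": 0,"turn": 0,"hand": 0.6},
  {"tx": 0.04,"ty": -0.05,"tz": 0,"turn": 0,"hand": 0.6},
  {"tx": 0.04,"ty": 0,"tz": 0,"turn": 0,"hand": 0.6},
  {"tx": 0,"ty": 0,"tz": 0,"turn": 0,"hand": 0.6},
  {"tx": 0,"ty": 0,"tz": 0,"turn": 0,"hand": 0.6},
  {"tx": 0,"ty": 0,"tz": 0,"turn": 0,"hand": 0.6},
  {"tx": 0,"ty": 0,"tz": 0,"turn": 0,"hand": 0.6},
])

```text
time: 30.68
eef_pos: [0.4864, 0.0619, 0.1779]
ee_rot: [[-0.976, -0.008, -0.218], [0.218, -0.012, -0.976], [0.005, -1.0, 0.014]]
ft_force: [-0.8, -0.6, -0.3]
gripper_width: 0.0515
```

Run:
```python
from h import *
s=state();w=snapshot("wrist");a=snapshot("scene");print(s["time"],s["eef_pos"])
d=np.array([.9755,-.2201,0]);O=np.array([.5222,.0512,0])
for k in("plate_face","follower_grip","new_tile_center"):
  for r in place_of(w,k)[:1]:
    print(k,r["score"],(world(w,r["centre"],s)-O)@d)
x=w["frame"][0:260,150:350];y=a["frame"][150:280,200:330]
im=np.hstack([cv2.resize(x,(400,520),interpolation=cv2.INTER_CUBIC),cv2.resize(y,(400,400),interpolation=cv2.INTER_CUBIC)[:400] if 0 else cv2.resize(y,(400,520),interpolation=cv2.INTER_CUBIC)])
cv2.imwrite("pics/end.png",im[:,:,::-1])
```

```text
30.6833 [0.48640323 0.06189593 0.17792482]
plate_face 0.86 0.025584824207284106
follower_grip 0.67 -0.004514690134018632
new_tile_center 0.85 0.04848267927066793
```

View pics/end.png

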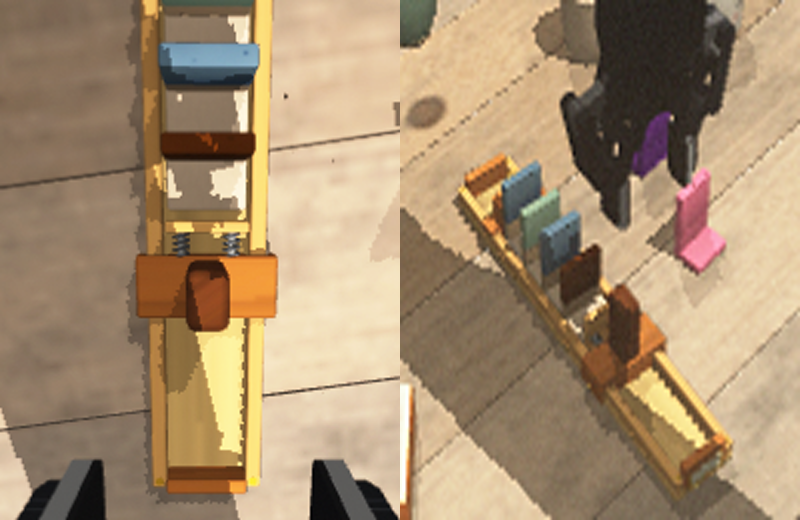

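The last picture shows four tiles upright and packed, with the new brown one in front, its foot towards the follower, and a small gap before the plate (≈207,222). The gripper is clear, so I'm handing in.

```bash
python3 -c "
from cell import *
print(sign_off())"
```

```text
the job is handed in; nothing more can be done
None
```

I stood the new tile in the file, foot towards the follower, and packed the row against the rear stop. I then drew the follower back about 5.4 mm, released it, and handed in at about 31 s.

**Last checks**
- **Pressing force:** I pressed until the wrist read 6.7 N along the track. I put the plate force at about 5 N, which counts as snug and is well under the 12 N that chips. Near the end the force rose about 8.6 N/mm, matching the plate spring, so the row was against the stop.
- **Final picture:** all four tiles are upright, evenly spaced and facing the same way, with a small gap at the plate. The gripper is touching nothing.
- **Surroundings:** nothing near the file showed as moved. The pink and purple look-alikes were left alone. The jar and cup were not fully in the last view, but nothing touched them.

**What disagreed**
- **Tool tilt:** the last joint ran into its limit on the way to the file and tilted the tool 2.8°. I unwound it at height, which left about 0.8°; the placing still went in cleanly.
- **File position:** the fixed cameras put the file's middle line 1–2 mm further across than the wrist camera. I followed the wrist camera, and the tile went in centred.
- **Forces:** the readings wander by about 1 N, so the 5 N plate force is an estimate.

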